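# Load the bench shaker, clamp the load and unlock its power toggle

## Task

The blue-capped bottle left over on the bench shaker's platform goes upright into the blue tray, and every white-lidded sample pot on the bench goes upright onto the shaker's platform, one to a compartment. Then swing the hold-down bail over the pots until its grip bar rests in the catch. Only after that switch the shaker on with its red locking toggle: pull the bat outward against its spring, flip it over to the other side and let it spring back in so that it locks there; disturb nothing else on the bench.

Things in the scene. Friction and masses are not known exactly. Their poses are not given: they have to be found in the camera images.
- shaker: bench shaker, fixed: white housing 250 mm (x) by 260 mm (y). Origin: footprint centre at bench height; x points from control box to platform, y to the bail's catch side, z up. Control box: x -125 to -45 mm, top at 75 mm, carries the toggle. Two hinge posts (x 40+/-46, y -95, tops z 113 mm) and two catch posts (x 40+/-50, y 125, tops z 116 mm) stand beside the platform
- platform (a point): centre of the platform's floor, 45 mm above the bench, axes as the shaker's. Open aluminium tray 152 mm square outside; walls and two crossing dividers 5 mm thick, 25 mm above the floor: four compartments 68 mm square, centres at x +/-37, y +/-37 mm
- bail (a joint): hold-down bail: steel wire U, two 9 mm rods 72 mm apart, 205 mm long, grip bar across the free end. 0 = closed: level, 57 mm above the platform floor, free end over the shaker's +y side, in the catch (two sprung balls, a few N; in when below 0.03). Grows as it swings up and back over -y; starts 1.7 to 2.0 rad, stop 2.2. A friction hinge (0.15 N m, 1 N at the grip) keeps it where it is left
- bail_grip (a point): middle of the bail's grip bar; the bar runs along the shaker's x axis, the black sleeve is 12 mm in diameter and 54 mm long
- bail_hinge (a point): point on the bail's hinge axis (axis along the shaker's x), midway between its two rods, 205 mm from the grip bar's centre line
- power_flip (a joint): swing of the toggle bat about an axis along the shaker's x through point bat_pivot. 0 = OFF, the bat leans 0.45 rad from vertical to the shaker's +y side; 0.9 = ON, it leans as far to the -y side. Steel lock walls stop it after about 0.04 rad from either end unless the bat is pulled out
- power_pull (a joint): how far the bat is pulled out along its own length, m: 0 = in (locked), stop at 0.012. It must be out 0.010 or more for the whole of the flip. A spring draws it back in (4.5 N when in, 10.5 N when fully out); once at an end the bat springs home when let go
- bat_knob (a point): centre of the toggle's red knob: 12 mm along the shaker's x, 14 mm across, 22 mm along the bat; 57 mm from the pivot when in. The two faces square to the shaker's x stay so while the bat swings. The bezel round its foot, 30 by 40 mm, rises to 88 mm above the bench
- bat_pivot (a point): the toggle's pivot, 63 mm above the bench (12 mm under the control box's top)
- bottle_2: clear reagent bottle with a blue screw cap, 44 mm in diameter, 92 mm tall; the cap is 34 mm across and takes the topmost 21 mm. Stands in the shaker compartment at +x, +y at the start. Origin: centre of its underside, z up
- tray_small: blue plastic tray, fixed, 310 mm (its x) by 272 mm (its y), 75 mm high, empty; inside floor 240 by 200 mm, 3 mm above the bench. Origin: centre of its underside
- pot_1: clear sample pot with a white screw lid, 43 mm in diameter all the way up and 48 mm tall. Stands on the bench at the start; absent in some starts. Origin: centre of its underside, z axis up through the lid
- pot_2: clear sample pot with a white screw lid, 43 mm in diameter all the way up and 48 mm tall. Stands on the bench at the start; absent in some starts. Origin: centre of its underside, z axis up through the lid
- pot_3: clear sample pot with a white screw lid, 43 mm in diameter all the way up and 48 mm tall. Stands on the bench at the start; absent in some starts. Origin: centre of its underside, z axis up through the lid
- pot_4: clear sample pot with a white screw lid, 43 mm in diameter all the way up and 48 mm tall. Stands on the bench at the start; absent in some starts. Origin: centre of its underside, z axis up through the lid
- wash_bottle: bystander: white squeeze wash bottle with a red cap, 186 mm tall; leave it where it is
- masking_tape: bystander: roll of masking tape, 98 mm across, 25 mm high, lying flat; leave it where it is
- beaker_small: bystander: small clear beaker, 48 mm across, 60 mm tall; leave it where it is

How it is judged (in metres and radians):
On the way, in this order (a step that is already met when the one before it is completed fails the run):
1. the bottle stands in the blue tray and every sample pot present stands in a compartment of the platform, with the bail still open (x of pot_1 in the frame of platform between -0.068 and 0.068 m and y of pot_1 in the frame of platform between -0.068 and 0.068 m and z of pot_1 in the frame of platform between -0.008 and 0.008 m and angle between each of pot_1, pot_2, pot_3, pot_4's own z axis and vertical below 0.12 rad and x of pot_2 in the frame of platform between -0.068 and 0.068 m and y of pot_2 in the frame of platform between -0.068 and 0.068 m and z of pot_2 in the frame of platform between -0.008 and 0.008 m and x of pot_3 in the frame of platform between -0.068 and 0.068 m and y of pot_3 in the frame of platform between -0.068 and 0.068 m and z of pot_3 in the frame of platform between -0.008 and 0.008 m and x of pot_4 in the frame of platform between -0.068 and 0.068 m and y of pot_4 in the frame of platform between -0.068 and 0.068 m and z of pot_4 in the frame of platform between -0.008 and 0.008 m and x of bottle_2 in the frame of tray_small between -0.115 and 0.115 m and y of bottle_2 in the frame of tray_small between -0.1 and 0.1 m and z of bottle_2 in the frame of tray_small below 0.015 m and angle between bottle_2's own z axis and vertical below 0.2 rad and value of joint bail above 0.3 rad), for 0.2 s.
2. the bail rests in its catch (value of joint bail below 0.03 rad), for 0.2 s.
3. the toggle is over at ON and has sprung back in (value of joint power_flip above 0.78 rad and value of joint power_pull below 0.003 m), for 0.2 s.
At the end, for the whole second after the job is handed in: Pots present upright (0.12 rad) on the floor (8 mm) of platform compartments; bottle upright (0.2 rad) on the blue tray's floor; bail in its catch (below 0.03 rad); toggle at ON (power_flip above 0.78 rad) and sprung in (power_pull below 3 mm); all at rest (all of step 3 and x of pot_1 in the frame of platform between -0.068 and 0.068 m and y of pot_1 in the frame of platform between -0.068 and 0.068 m and z of pot_1 in the frame of platform between -0.008 and 0.008 m and angle between each of pot_1, pot_2, pot_3, pot_4's own z axis and vertical below 0.12 rad and x of pot_2 in the frame of platform between -0.068 and 0.068 m and y of pot_2 in the frame of platform between -0.068 and 0.068 m and z of pot_2 in the frame of platform between -0.008 and 0.008 m and x of pot_3 in the frame of platform between -0.068 and 0.068 m and y of pot_3 in the frame of platform between -0.068 and 0.068 m and z of pot_3 in the frame of platform between -0.008 and 0.008 m and x of pot_4 in the frame of platform between -0.068 and 0.068 m and y of pot_4 in the frame of platform between -0.068 and 0.068 m and z of pot_4 in the frame of platform between -0.008 and 0.008 m and x of bottle_2 in the frame of tray_small between -0.115 and 0.115 m and y of bottle_2 in the frame of tray_small between -0.1 and 0.1 m and z of bottle_2 in the frame of tray_small below 0.015 m and angle between bottle_2's own z axis and vertical below 0.2 rad and value of joint bail below 0.03 rad and linear speed of each of pot_1, pot_2, pot_3, pot_4, bottle_2 below 0.05 m/s); the robot touches nothing.
It fails at once if the toggle is flipped over while the bail is not closed (value of joint power_flip above 0.5 rad and value of joint bail above 0.15 rad).
It fails at once if a bystander (wash bottle, tape or beaker) is pushed more than 5 cm or knocked over (distance of any of wash_bottle, masking_tape, beaker_small from where it was at the start of the episode above 0.05 m or angle between any of wash_bottle, beaker_small's own z axis and vertical above 0.6 rad).
Of pot_1, pot_2, pot_3, pot_4 only 2 to 4 are there at a start; the rules pass over those that are not, and their reading is None.
At some moment in a run one of pot_1, pot_2, pot_3, pot_4 may be knocked a few centimetres aside while the robot is not near it.
It also fails if it takes over 210 s, if anything falls off the work surface, if the arm or the gripper's body presses on something with over 40 N, if the wrist force passes 120 N, or if a joint passes its speed limit or range.

## Robot

A 6-joint arm with a two-finger parallel gripper is mounted at the origin on the work surface; the furniture and walls round the work are solid. World frame = base frame: x ahead of the robot, y to its left, z up, the work surface at z = 0. Lengths are in mm, angles in degrees, forces in N, time in s.
With the tool pointing down it reaches from about 325 to 1000 mm from the base axis. Payload 5.1 kg.
Tool frame: the origin (TCP) lies midway between the tips of the shut fingers; the grasp point (between the pads) lies 19 mm behind it; z points along the fingers, y is the direction in which the jaws open and shut (so a half turn about z gives the same grasp; the last joint's range is limited). The gripper opens to 85 mm and grips with 20 to 120 N. Pads are 22 mm wide; open, the fingers measure 114 mm over their backs; the gripper's body (76 mm by 85 mm) begins 54 mm behind the grasp point. The pads swing forward as they close: fully open they stand 13 mm farther back than shut.
Start: joints at [58.579, 7.093, 94.555, -0, 78.352, -4.733], TCP at [291.957, 580.728, 205.622] pointing down, gripper open.
Joint ranges: [-149.61, 149.61], [-58.7, 133.49], [1.44, 155.28], [-77.14, 257.14], [18.33, 153.61], [-166.67, 166.67]. Speed limits (degrees/s): [147.25, 147.25, 180, 180, 180, 180].

## Interface

Orientations are given as a 3x3 rotation matrix whose columns are the frame's x, y, z axes.
In Python, from bench import status, eyes, job gives the robot as it stands.
- The arm moves only by the tool move_arm, never from a script. Its argument "steps" is a list that holds one entry, the list of rows, each a list of 6 numbers: the shift along the tool's x, y, z scaled (see below), then the turn, a rotation vector about the tool's x, y, z scaled (see below). In form: [[[tx, ty, tz, ax, ay, az], ...]]. A call has 1 to 20 rows; each row is the pose to reach, as a shift and turn from the pose commanded when the call began, along the tool's axes at that moment, turning the shorter way round; what a row does not reach only later rows make up. The controller multiplies each number of a shift by 0.5 m and each number of a turn by pi rad. A row lasts 1/8 s, in which the tool goes at most 62.5 mm and 10.7 degrees, less where a joint would pass 70% of its speed; a pose out of reach is approached as far as the arm can. A call with a number of a shift or a turn outside -1 to 1 is refused whole. A call with a gripper value outside its range is refused whole. "claw" is the closure in counts, from 0 (fully open) to 255 (shut), set as the call begins (left out, the last holds). The fingers move at their own pace and stop on an object; "squeeze" is the grip in N (left out, the last holds). Time passes only in rows, so rows that repeat a pose let the fingers close. It gives the time, the measured TCP pose, the force and the opening at its end, in the units of the state.
- status.observe(): the state, without advancing time (a new reading comes with each control period).
- eyes.read_camera(name): name is "scene" or "top"; returns the picture (400x640x3 uint8, blue, green, red); there is no depth.
- eyes.calibration(name): a dict with "intrinsics" (3x3 intrinsics, pixels), "extrinsics" (4x4, takes a point from world to camera coordinates). Camera axes: x right, y down, z forward; pixel columns grow to the right and rows downward; lengths in mm; the calibration is good to about 2 mm. A picture is of the moment at which its call begins. calibration takes no time and is no camera call.
- job.finish_job(): hands the job in, once; it reports no verdict.
The state is a dict: "time": time; "qpos": joint angles; "qd": joint speeds; "effort": joint torques, N m; "ee_pos": TCP position; "tcp_rot": TCP orientation; "contact_force": force on the tool from outside, world axes, zero at the start; "torque": the same for the moment, N m; "gripper_width": opening from 0.0 (shut) to 1.0 (fully open).
Only numpy, scipy, OpenCV 4.12 (cv2) and the standard library are available. Lean on these libraries where they do the work, as an engineer would, in place of code of your own. Each camera call takes 0.05 s, during which the arm holds its last target.

## Working session

There is one attempt and no reset: what is moved stays moved. The work goes in short steps, Python scripts to look and compute and a tool call to move; the robot and the scene stay as the last step left them, time stands still between calls to the robot, and variables do not carry over. Pictures are saved under pics/ and viewed, and the job is handed in when it is done.

Besides the shell and the picture viewer there is one more tool, called after "Emit:" in YAML: its name, and indented under it one key for each argument. move_arm: Moves the arm, as the interface text tells. Shifts and turns lie within -1 to 1; 1 stands for 0.5 m of shift or pi rad of turn. Its arguments: {"type":"object","properties":{"steps":{"type":"array","items":{"type":"array","items":{"type":"array","items":{"type":"number","minimum":-1,"maximum":1}}}},"claw":{"type":"number"},"squeeze":{"type":"number"}},"required":["steps"]}

```bash
ls -la; mkdir -p pics
python3 - <<'E'
from bench import status,eyes,job
import cv2
s=status.observe(); print(s)
for n in("scene","top"):
    cv2.imwrite(f"pics/{n}0.png",eyes.read_camera(n)); c=eyes.calibration(n); print(n,c)
E
```

```text
total 12
drwxr-xr-x  3 agent agent 4096 Dec  7 14:16 .
drwxr-xr-x 23 root  root  4096 Dec  7 14:16 ..
drwxr-xr-x  2 agent agent 4096 Dec  7 14:16 pics
{'time': 0.0, 'qpos': array([ 5.85786267e+01,  7.13563306e+00,  9.46338317e+01, -1.72785476e-03,
        7.83534717e+01, -4.73138090e+00]), 'qd': array([ 0.0518998 ,  0.00142483, -0.02526158,  0.08997161, -0.0418245 ,
       -0.03492469]), 'effort': array([ 5.13725809e-04, -4.23609281e+01, -3.65458882e+01,  2.70147143e-05,
        6.74292984e-03,  6.44756867e-06]), 'ee_pos': array([291.62531636, 580.15573494, 204.33153638]), 'tcp_rot': array([[-8.93452523e-01,  4.49156313e-01, -1.09337990e-03],
       [ 4.49157620e-01,  8.93450627e-01, -1.84639727e-03],
       [ 1.47559970e-04, -2.14076821e-03, -9.99997698e-01]]), 'contact_force': array([-0.70421441, -0.37781209, -0.86182849]), 'torque': array([ 0.00795273, -0.01284309,  0.04459119]), 'gripper_width': 0.9963449718635905}
scene {'intrinsics': array([[448.98555285,   0.        , 323.57514967],
       [  0.        , 448.98555285, 200.44556493],
       [  0.        ,   0.        ,   1.    
[... 194 characters left out ...]
      [ 7.22472110e-01, -4.35476775e-01, -5.37023303e-01,
         1.14789946e+03],
       [ 0.00000000e+00,  0.00000000e+00,  0.00000000e+00,
         1.00000000e+00]])}
top {'intrinsics': array([[379.10328486,   0.        , 317.0838872 ],
       [  0.        , 379.10328486, 198.57802854],
       [  0.        ,   0.        ,   1.        ]]), 'extrinsics': array([[ 1.11610582e-03, -9.99910005e-01,  1.33692246e-02,
         4.01010588e+01],
       [-9.97564248e-01, -2.04572230e-03, -6.97236348e-02,
         5.39983217e+02],
       [ 6.97447098e-02, -1.32588415e-02, -9.97476756e-01,
         1.38680086e+03],
       [ 0.00000000e+00,  0.00000000e+00,  0.00000000e+00,
         1.00000000e+00]])}
```

View pics/scene0.png

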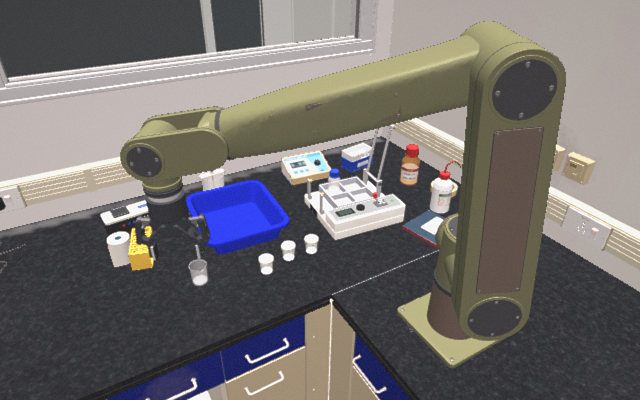

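View pics/top0.png

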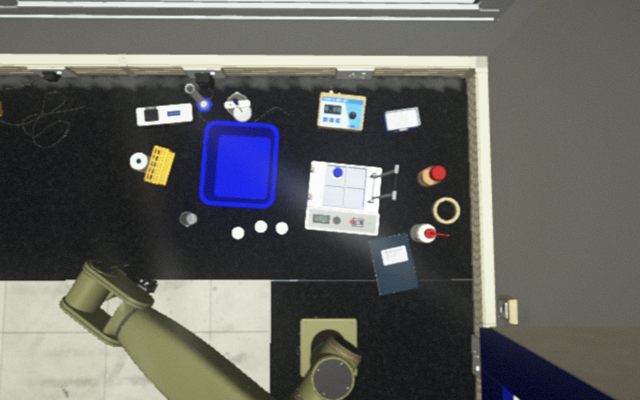

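Run:
```python
import cv2
t=cv2.imread("pics/top0.png"); s=cv2.imread("pics/scene0.png")
cv2.imwrite("pics/t0a.png",cv2.resize(t[80:300,120:480],None,fx=2.2,fy=2.2,interpolation=cv2.INTER_CUBIC))
cv2.imwrite("pics/t0b.png",cv2.resize(t[150:245,295:410],None,fx=6,fy=6,interpolation=cv2.INTER_CUBIC))
cv2.imwrite("pics/s0b.png",cv2.resize(s[110:290,240:460],None,fx=3.3,fy=3.3,interpolation=cv2.INTER_CUBIC))
```

```text
(no output)
```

View pics/t0a.png

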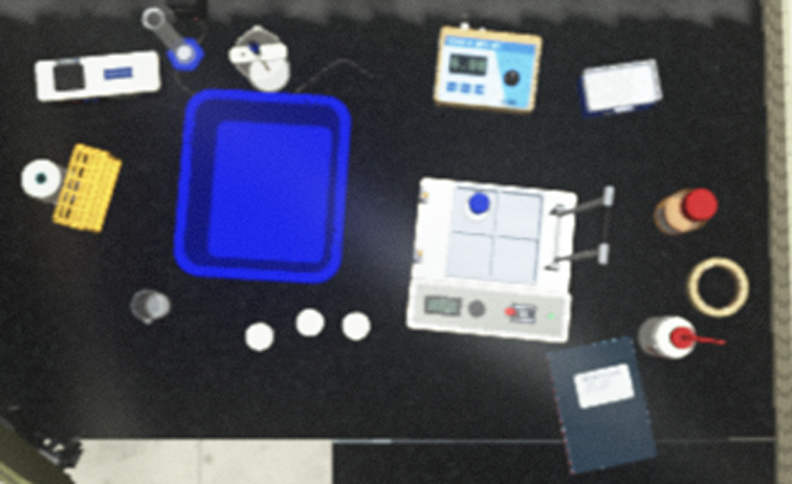

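View pics/t0b.png

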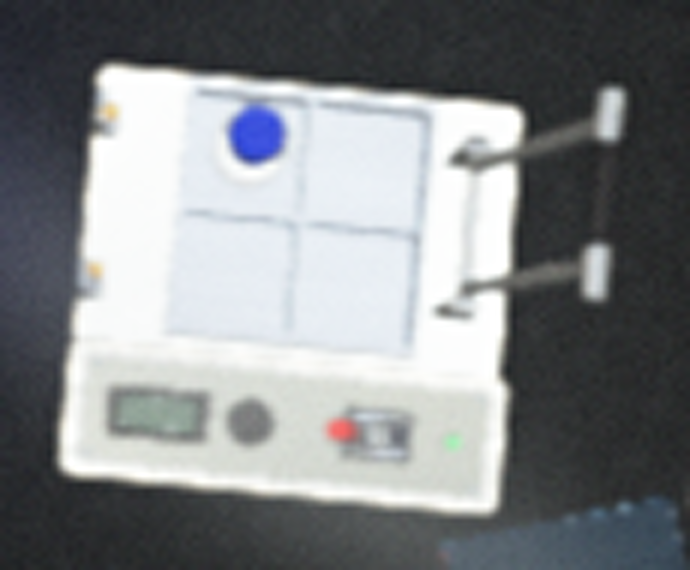

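View pics/s0b.png

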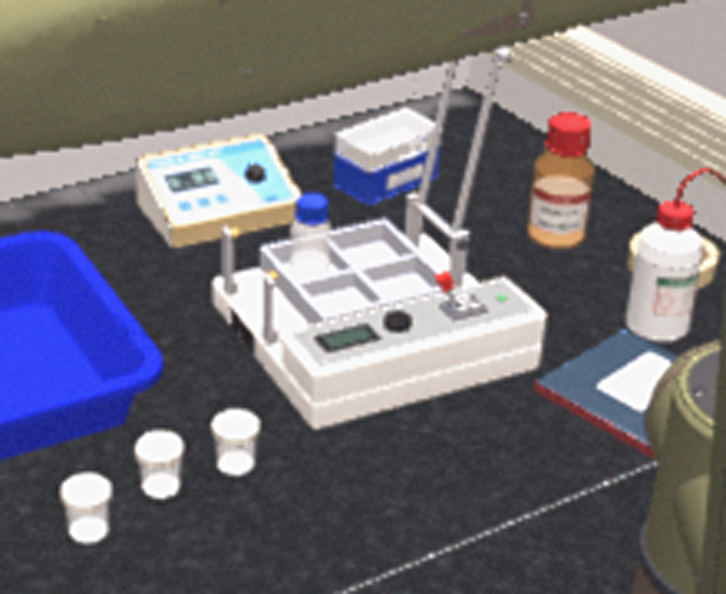

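```bash
cat > h.py <<'E'
import numpy as np, cv2
from bench import status,eyes,job
def ray(n,u,v):
    c=eyes.calibration(n);K=c["intrinsics"];E=c["extrinsics"];R=E[:3,:3];t=E[:3,3]
    d=R.T@np.linalg.solve(K,[u,v,1.]); return -R.T@t,d
def plane(n,u,v,z):
    o,d=ray(n,u,v); return o+d*(z-o[2])/d[2]
def tri(a,b):
    (o1,d1),(o2,d2)=ray("top",*a),ray("scene",*b)
    s=np.linalg.lstsq(np.c_[d1,-d2],o2-o1,rcond=None)[0]
    p,q=o1+d1*s[0],o2+d2*s[1]; return (p+q)/2,np.linalg.norm(p-q)
def proj(n,P):
    c=eyes.calibration(n);E=c["extrinsics"];q=c["intrinsics"]@(E[:3,:3]@np.asarray(P,float)+E[:3,3]);return q[:2]/q[2]
def blobs(m,amin=20):
    k,_,st,ce=cv2.connectedComponentsWithStats(m.astype(np.uint8)); return [(ce[i].round(2).tolist(),int(st[i,4]),st[i,:4].tolist()) for i in range(1,k) if st[i,4]>=amin]
def pots(im,z=48):
    hsv=cv2.cvtColor(im,cv2.COLOR_BGR2HSV); m=(hsv[...,2]>165)&(hsv[...,1]<40); m[:205]=0;m[240:]=0;m[:,300:]=0;m[:,:200]=0
    return [(plane("top",*b[0],z)[:2].round(1).tolist(),b[1]) for b in blobs(m)]
E
python3 - <<'E'
from h import *
t=cv2.imread("pics/top0.png"); s=cv2.imread("pics/scene0.png")
print("pots",pots(t))
def blue(im): 
    h=cv2.cvtColor(im,cv2.COLOR_BGR2HSV); return (h[...,0]>110)&(h[...,0]<130)&(h[...,1]>150)&(h[...,2]>80)
for b in blobs(blue(t)): print("blue top",b)
for b in blobs(blue(s)): print("blue sc",b)
def red(im):
    h=cv2.cvtColor(im,cv2.COLOR_BGR2HSV); return ((h[...,0]<8)|(h[...,0]>172))&(h[...,1]>120)&(h[...,2]>90)
for b in blobs(red(t),4): print("red top",b)
for b in blobs(red(s),4): print("red sc",b)
# platform corners z=70
c=[plane("top",295+u/6,150+v/6,70) for u,v in [(190,88),(431,110),(410,355),(165,330)]]
c=np.array(c)[:,:2]; print(c.round(1),c.mean(0)); 
for i in range(4): d=c[(i+1)%4]-c[i]; print(np.linalg.norm(d),np.degrees(np.arctan2(d[1],d[0])))
# box corners z=75 bottom, catch post tops z=116
print("boxcorners",[plane("top",295+u/6,150+v/6,75)[:2].round(1) for u,v in [(60,475),(497,512)]])
print("catch",[plane("top",295+u/6,150+v/6,116)[:2].round(1) for u,v in [(108,112),(93,272)]])
print("grip",tri((295+603/6,150+193/6),(240+478/3.3,110+57/3.3)))
print("grip ends", tri((295+610/6,150+114/6),(240+452/3.3,110+65/3.3)),tri((295+595/6,150+272/6),(240+503/3.3,110+52/3.3)))
E
```

```text
pots [([437.8, 245.6], 112), ([432.7, 169.9], 116), ([415.0, 327.7], 117)]
blue top ([205.19, 105.47], 95, [196, 97, 17, 15])
blue top ([238.93, 164.25], 6554, [198, 120, 82, 89])
blue top ([337.28, 171.94], 53, [334, 168, 8, 9])
blue top ([506.44, 394.07], 105, [502, 387, 11, 13])
blue sc ([351.11, 164.5], 176, [341, 157, 28, 15])
blue sc ([334.15, 172.63], 73, [330, 168, 9, 10])
blue sc ([238.47, 214.87], 4999, [185, 180, 105, 75])
blue sc ([262.14, 346.73], 2208, [221, 315, 83, 65])
blue sc ([377.7, 373.25], 1197, [355, 335, 55, 65])
blue sc ([207.11, 372.36], 922, [183, 351, 41, 49])
blue sc ([132.73, 392.26], 364, [108, 378, 50, 22])
red top ([437.62, 172.72], 200, [429, 165, 17, 16])
red top ([351.57, 221.14], 7, [350, 220, 4, 3])
red top ([433.61, 233.37], 116, [425, 229, 25, 9])
red sc ([411.85, 150.52], 159, [405, 144, 14, 14])
red sc ([445.53, 172.42], 105, [439, 161, 21, 19])
red sc ([405.57, 169.07], 14, [402, 167, 9, 4])
red sc ([416.0, 169.44], 9, [413, 168, 6, 3])
red sc ([374.33, 194.76], 21, [372, 193, 5, 5])
red sc ([123.83, 225.17], 6, [123, 224, 3, 3])
red sc ([418.53, 236.3], 76, [402, 226, 36, 22])
[[ 658.6    7.3]
 [ 645.8 -137.2]
 [ 498.8 -123.5]
 [ 513.4   22.3]] [579.1312563  -57.78619234]
145.12265399739778 -95.07405542774262
147.6309763708385 174.67480168521436
146.54969132529115 84.27149344205743
145.97025735201169 -5.8844654660371685
boxcorners [array([427.4,  84.3]), array([ 405.9, -173.6])]
catch [array([637.1,  56.5]), array([544.3,  65. ])]
grip (array([ 573.30609093, -191.67766185,  279.7800482 ]), np.float64(4.309363721966609))
grip ends (array([ 619.4364514 , -199.5564511 ,  251.90491576]), np.float64(10.321900509600875)) (array([ 530.06487417, -183.99057832,  302.78484682]), np.float64(0.3264207986385888))
```

```bash
cat >> h.py <<'E'
YAW=np.radians(-5.0); SX=np.array([np.cos(YAW),np.sin(YAW),0]); SY=np.array([-np.sin(YAW),np.cos(YAW),0]); O=np.array([540.2,-54.8,0])
def S(x,y,z=0): return O+SX*x+SY*y+np.array([0,0,z])
def inS(P): d=np.asarray(P,float)-O; return np.array([d@SX,d@SY,d[2]]).round(1)
E
python3 - <<'E'
from h import *
k,e=tri((351.57,221.14),(374.33,194.76)); print("knob",k,inS(k),e, "top@z114",inS(plane("top",351.57,221.14,114)))
b,e=tri((337.28,171.94),(334.15,172.63)); print("bottle",b,inS(b),e,"top@137",inS(plane("top",337.28,171.94,135)),plane("top",337.28,171.94,135))
t=cv2.imread("pics/top0.png")
h=cv2.cvtColor(t,cv2.COLOR_BGR2HSV); m=((h[...,0]>110)&(h[...,0]<130)&(h[...,1]>150)&(h[...,2]>80)).astype(np.uint8)
m[:118]=0
c=max(cv2.findContours(m,0,2)[0],key=cv2.contourArea); r=cv2.minAreaRect(c); print(r)
bp=np.array([plane("top",*p,75)[:2] for p in cv2.boxPoints(r)]); print(bp.round(0),bp.mean(0))
g=np.array([plane("top",295+u/6,150+v/6,300)[:2] for u,v in[(610,114),(595,272)]]); print("bar@z300",g,inS([*g.mean(0),0]))
for a in (1.7,1.85,2.0):
  P=S(40,-95+205*np.cos(a),102+205*np.sin(a)); print(a,P,proj("top",P),(proj("top",P)-[295,150])*6)
E
```

```text
knob [455.85892458 -76.31737204 113.68824744] [-82.1 -28.8 113.7] 0.9342760664566111 top@z114 [-82.4 -29.2 114. ]
bottle [624.33437214 -26.96358379 127.03564764] [ 81.4  35.1 127. ] 0.02489185341435777 top@137 [ 80.2  35.5 135. ] [623.20417475 -26.44093597 135.        ]
((238.84408569335938, 164.02645874023438), (77.61685943603516, 87.66410064697266), 4.39870548248291)
[[513. 467.]
 [828. 451.]
 [808. 172.]
 [493. 194.]] [660.36241212 321.05439817]
bar@z300 [[ 609.31269014 -192.98783486]
 [ 530.38116628 -184.4638185 ]] [  41.2 -130.8    0. ]
1.7 [ 569.46593715 -179.23733746  305.29128614] [392.62288521 182.05172111] [585.73731129 192.31032666]
1.85 [ 566.84404147 -209.20574229  299.06141661] [402.21059291 183.18870349] [643.26355748 199.13222097]
2.0 [ 564.3327271  -237.91019683  288.4059725 ] [410.88554843 184.43285415] [695.3132906  206.59712491]
```

```bash
cat >> h.py <<'E'
from scipy.spatial.transform import Rotation as Ro
def Rt(yaw,tilt=0):
    # tool y at yaw deg (world), z down; tilt deg: rotation about world shaker-x
    a=np.radians(yaw); y=np.array([np.cos(a),np.sin(a),0]); z=np.array([0,0,-1.]); R=np.c_[np.cross(y,z),y,z]
    return Ro.from_rotvec(SX*np.radians(tilt)).as_matrix()@R
def go(P,yaw=-5,tilt=0,st=None):
    s=st or status.observe(); R=np.array(s["tcp_rot"])
    t=R.T@(np.asarray(P,float)-s["ee_pos"])/500; w=Ro.from_matrix(R.T@Rt(yaw,tilt)).as_rotvec()/np.pi
    d=np.linalg.norm(t)*500; a=np.degrees(np.linalg.norm(w)*np.pi)
    print(np.r_[t,w].round(4).tolist(),"rows>=",int(np.ceil(max(d/62.5,a/10.7)))+1, "target",np.round(P,1))
E
python3 -c "
from h import *
go([623.7,-26.7,250])"
```

```text
[-1.1385, -0.7864, -0.0898, -0.0006, 0.0003, 0.3795] rows>= 13 target [623.7 -26.7 250. ]
```

Emit:
move_arm:
  steps:
    - [[-0.8,-0.55,-0.09,0,0,0.38],[-0.8,-0.55,-0.09,0,0,0.38],[-0.8,-0.55,-0.09,0,0,0.38],[-0.8,-0.55,-0.09,0,0,0.38],[-0.8,-0.55,-0.09,0,0,0.38],[-0.8,-0.55,-0.09,0,0,0.38],[-0.8,-0.55,-0.09,0,0,0.38],[-0.8,-0.55,-0.09,0,0,0.38],[-0.8,-0.55,-0.09,0,0,0.38],[-0.8,-0.55,-0.09,0,0,0.38]]
  claw: 0
  squeeze: 40

```text
time: 1.35
ee_pos: [525.4, 155.6, 250.0]
tcp_rot: [[0.089, 0.996, -0.001], [0.996, -0.089, 0.0], [0.0, -0.001, -1.0]]
contact_force: [-0.2, 0.3, 0.8]
gripper_width: 0.995
```

```bash
python3 -c "
from h import *
go([623.7,-26.7,210]);go([623.7,-26.7,77]);print(status.observe()['time'])
for n in('top','scene'): cv2.imwrite(f'pics/{n}1.png',eyes.read_camera(n))
s=cv2.imread('pics/scene1.png');cv2.imwrite('pics/s1.png',cv2.resize(s[60:290,200:460],None,fx=2.9,fy=2.6))"
```

```text
[-0.3456, 0.2285, 0.0797, -0.0004, -0.0, -0.0006] rows>= 5 target [623.7 -26.7 210. ]
[-0.3456, 0.2288, 0.3457, -0.0004, -0.0, -0.0006] rows>= 6 target [623.7 -26.7  77. ]
1.35
```

View pics/scene1.png

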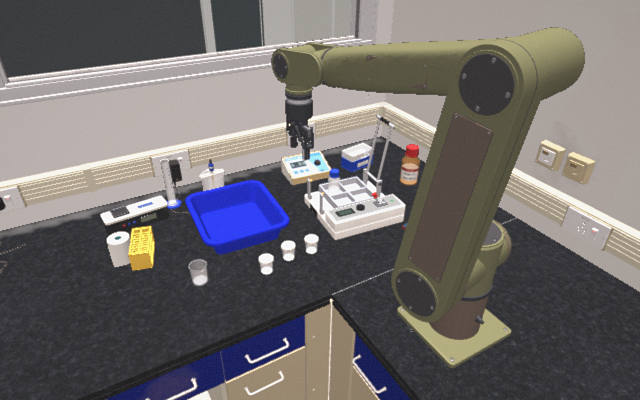

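View pics/top1.png

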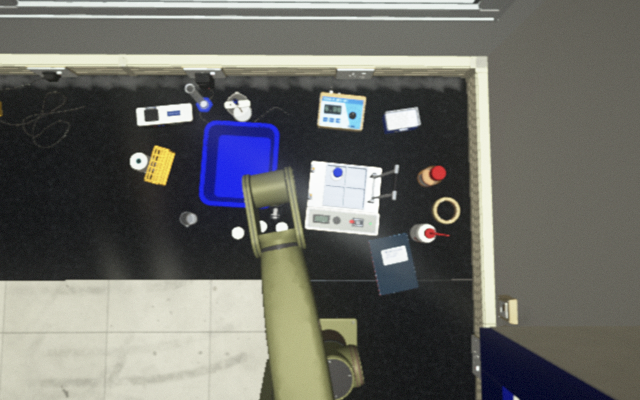

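Emit:
move_arm:
  steps:
    - [[-0.346,0.228,0.08,0,0,0],[-0.346,0.228,0.08,0,0,0],[-0.346,0.228,0.08,0,0,0],[-0.346,0.228,0.08,0,0,0],[-0.346,0.228,0.08,0,0,0],[-0.346,0.228,0.08,0,0,0]]

```text
time: 2.2
ee_pos: [623.8, -25.3, 211.0]
tcp_rot: [[0.087, 0.996, 0.0], [0.996, -0.087, 0.001], [0.001, 0.0, -1.0]]
contact_force: [-0.5, 0.6, 0.1]
gripper_width: 0.996
```

```bash
python3 -c "
from h import *
go([623.7,-26.7,77]);
s=cv2.imread('pics/scene1.png');cv2.imwrite('pics/s1.png',cv2.resize(s[100:250,290:440],None,fx=4,fy=4,interpolation=2))
cv2.imwrite('pics/s1x.png',cv2.resize(eyes.read_camera('scene')[80:230,260:410],None,fx=4,fy=4,interpolation=2))"
```

```text
[-0.0029, 0.0001, 0.2679, 0.0, -0.0002, 0.0001] rows>= 4 target [623.7 -26.7  77. ]
```

View pics/s1.png

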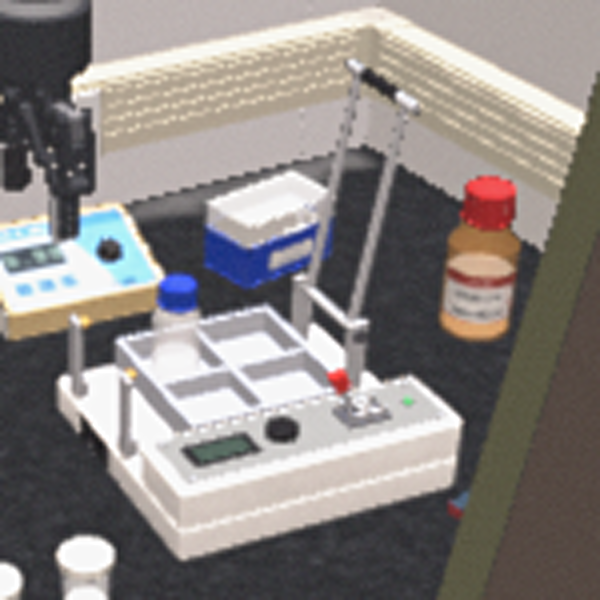

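View pics/s1x.png

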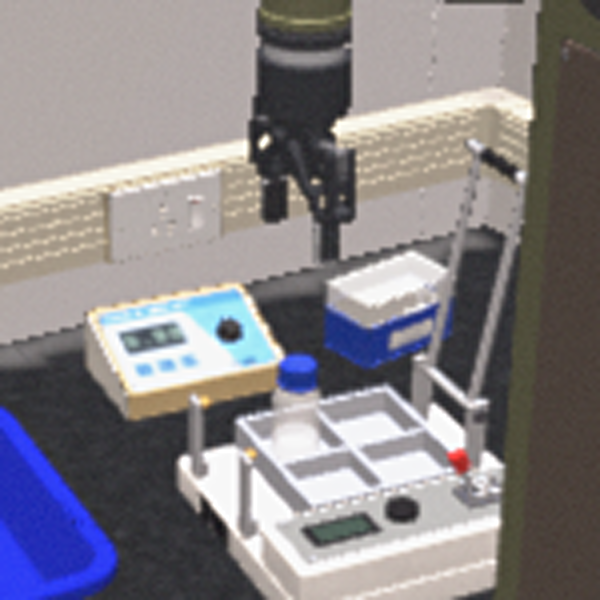

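Emit:
move_arm:
  steps:
    - [[-0.003,0,0.16,0,0,0],[-0.003,0,0.2,0,0,0],[-0.003,0,0.24,0,0,0],[-0.003,0,0.268,0,0,0],[-0.003,0,0.268,0,0,0],[-0.003,0,0.268,0,0,0]]

```text
time: 3.0
ee_pos: [625.2, -28.6, 78.5]
tcp_rot: [[0.089, 0.996, 0.003], [0.996, -0.089, -0.0], [-0.0, 0.003, -1.0]]
contact_force: [-0.2, -0.2, 0.5]
gripper_width: 1.0
```

Emit:
move_arm:
  steps:
    - [[0,0,0,0,0,0],[0,0,0,0,0,0],[0,0,0,0,0,0],[0,0,0,0,0,0],[0,0,0,0,0,0],[0,0,0,0,0,0],[0,0,0,0,0,0],[0,0,0,0,0,0]]
  claw: 255
  squeeze: 30

```text
time: 4.0
ee_pos: [624.0, -28.6, 77.3]
tcp_rot: [[0.089, 0.996, 0.0], [0.996, -0.089, -0.0], [-0.0, 0.0, -1.0]]
contact_force: [-2.3, 0.6, 6.1]
gripper_width: 0.407
```

```bash
python3 -c "
from h import *
print(tri((295+603/6,150+193/6),(385.3,121.2)), inS(tri((295+603/6,150+193/6),(385.3,121.2))[0]))
cv2.imwrite('pics/s2x.png',cv2.resize(eyes.read_camera('scene')[80:230,260:410],None,fx=4,fy=4,interpolation=2))"
```

```text
(array([ 570.04798961, -187.25946112,  303.34805275]), np.float64(2.342178394018156)) [  41.3 -129.4  303.3]
```

View pics/s2x.png

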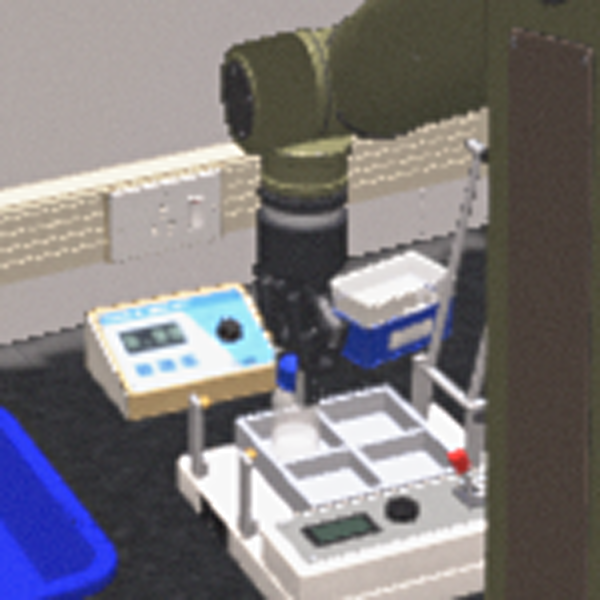

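Emit:
move_arm:
  steps:
    - [[0,0,0,0,0,0],[0,0,-0.01,0,0,0],[0,0,-0.02,0,0,0],[0,0,-0.03,0,0,0],[0,0,-0.04,0,0,0],[0,0,-0.06,0,0,0],[0,0,-0.06,0,0,0]]

```text
time: 4.92
ee_pos: [624.9, -28.7, 108.2]
tcp_rot: [[0.089, 0.996, 0.003], [0.996, -0.089, -0.0], [-0.0, 0.003, -1.0]]
contact_force: [0.1, -0.5, -0.7]
gripper_width: 0.408
```

```bash
python3 -c "
from h import *
cv2.imwrite('pics/s3x.png',cv2.resize(eyes.read_camera('scene')[80:230,260:410],None,fx=4,fy=4,interpolation=2))"
```

```text
(no output)
```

View pics/s3x.png

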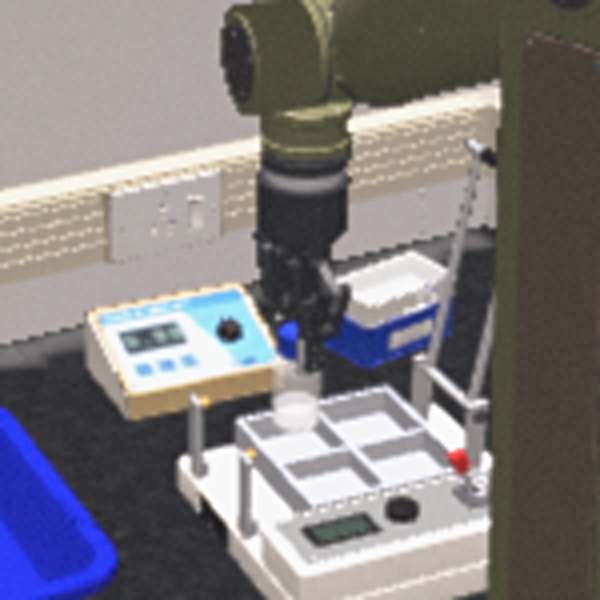

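```bash
python3 -c "
from h import *
go([624.5,-28.7,180]);go([650,315,180]);go([650,315,39])"
```

```text
[-0.0002, 0.0004, -0.145, 0.0005, 0.0, -0.0005] rows>= 3 target [624.5 -28.7 180. ]
[0.689, -0.0098, -0.145, 0.0005, 0.0, -0.0005] rows>= 7 target [650 315 180]
[0.6891, -0.0102, 0.137, 0.0005, 0.0, -0.0005] rows>= 7 target [650 315  39]
```

Emit:
move_arm:
  steps:
    - [[0,0,-0.08,0,0,0],[0,0,-0.145,0,0,0],[0.06,0,-0.145,0,0,0],[0.15,0,-0.145,0,0,0],[0.25,0,-0.145,0,0,0],[0.35,-0.005,-0.145,0,0,0],[0.45,-0.005,-0.145,0,0,0],[0.55,-0.01,-0.145,0,0,0],[0.63,-0.01,-0.145,0,0,0],[0.689,-0.01,-0.145,0,0,0],[0.689,-0.01,-0.12,0,0,0],[0.689,-0.01,-0.06,0,0,0],[0.689,-0.01,0,0,0,0],[0.689,-0.01,0.05,0,0,0],[0.689,-0.01,0.09,0,0,0],[0.689,-0.01,0.11,0,0,0],[0.689,-0.01,0.125,0,0,0],[0.689,-0.01,0.125,0,0,0]]

```text
time: 7.22
ee_pos: [649.6, 315.0, 44.2]
tcp_rot: [[0.089, 0.996, 0.0], [0.996, -0.089, -0.0], [-0.0, 0.0, -1.0]]
contact_force: [-0.1, -0.3, -0.8]
gripper_width: 0.392
```

```bash
python3 -c "
from h import *
go([650,315,38])
cv2.imwrite('pics/s4x.png',cv2.resize(eyes.read_camera('scene')[130:270,160:330],None,fx=4,fy=4,interpolation=2))"
```

```text
[0.0001, 0.0009, 0.0123, 0.0, 0.0, -0.0005] rows>= 2 target [650 315  38]
```

View pics/s4x.png

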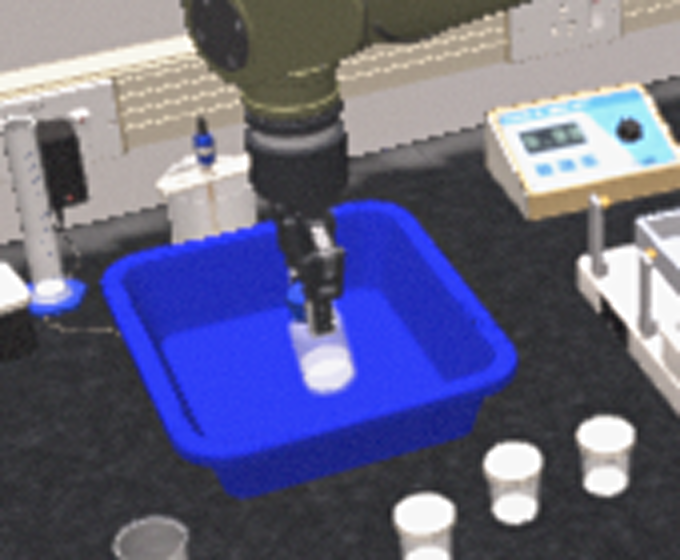

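Emit:
move_arm:
  steps:
    - [[0,0,0.003,0,0,0],[0,0,0.006,0,0,0],[0,0,0.009,0,0,0],[0,0,0.012,0,0,0],[0,0,0.013,0,0,0],[0,0,0.013,0,0,0]]

```text
time: 8.02
ee_pos: [649.8, 315.1, 38.6]
tcp_rot: [[0.089, 0.996, 0.0], [0.996, -0.089, 0.0], [0.0, 0.0, -1.0]]
contact_force: [-1.6, -1.7, 5.0]
gripper_width: 0.392
```

```bash
python3 -c "
from h import *
cv2.imwrite('pics/s5x.png',cv2.resize(eyes.read_camera('scene')[180:240,215:275],None,fx=10,fy=10,interpolation=2))"
```

```text
(no output)
```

View pics/s5x.png

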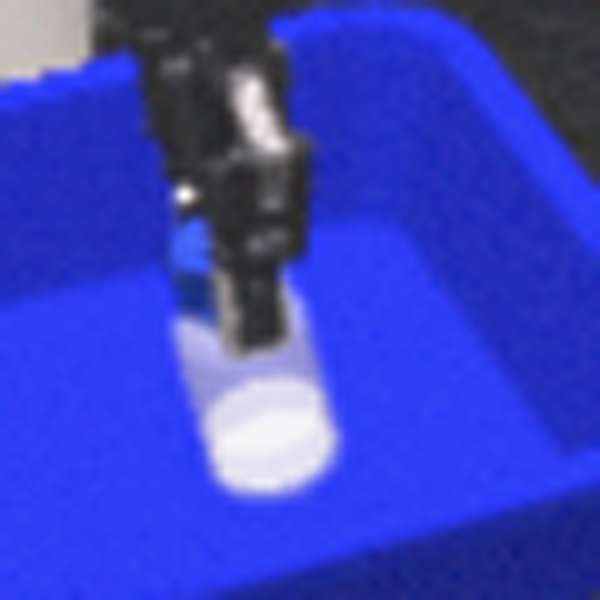

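```bash
python3 -c "
from h import *
for y in (285,300,315,330):
  for z in (3,70,95): print(y,z,((proj('scene',[650,y,z])-[215,180])*10).round(0))"
```

```text
285 3 [342. 442.]
285 70 [327. 274.]
285 95 [321. 209.]
300 3 [300. 455.]
300 70 [283. 287.]
300 95 [277. 221.]
315 3 [257. 468.]
315 70 [240. 299.]
315 95 [233. 234.]
330 3 [214. 482.]
330 70 [195. 312.]
330 95 [188. 246.]
```

Emit:
move_arm:
  steps:
    - [[0,0,0.002,0,0,0],[0,0,0.004,0,0,0],[0,0,0.006,0,0,0],[0,0,0.007,0,0,0],[0,0,0.007,0,0,0]]

```text
time: 8.7
ee_pos: [650.3, 315.3, 38.3]
tcp_rot: [[0.088, 0.996, 0.001], [0.996, -0.088, 0.0], [0.0, 0.001, -1.0]]
contact_force: [-6.9, -2.9, 16.6]
gripper_width: 0.395
```

```bash
python3 -c "
from h import *
cv2.imwrite('pics/s6x.png',cv2.resize(eyes.read_camera('scene')[180:240,215:275],None,fx=10,fy=10,interpolation=2))"
```

```text
(no output)
```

View pics/s6x.png

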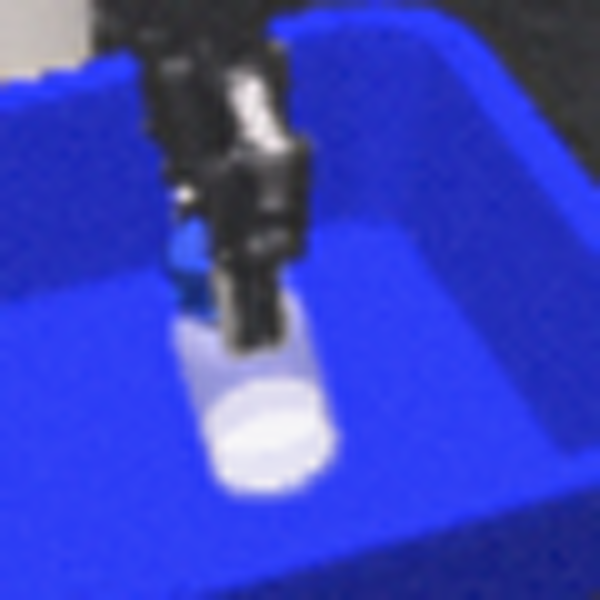

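Emit:
move_arm:
  steps:
    - [[0,0,-0.012,0,0,0],[0,0,-0.012,0,0,0],[0,0,-0.012,0,0.02,0],[0,0,-0.012,0,0.045,0],[0,0,-0.012,0,0.045,0],[0,0,-0.012,0,0.045,0]]

```text
time: 9.5
ee_pos: [649.2, 315.0, 39.4]
tcp_rot: [[0.088, 0.996, 0.012], [0.986, -0.089, 0.139], [0.14, -0.001, -0.99]]
contact_force: [0.3, 0.3, -0.6]
gripper_width: 0.387
```

```bash
python3 -c "
from h import *
cv2.imwrite('pics/s7x.png',cv2.resize(eyes.read_camera('scene')[180:240,215:275],None,fx=10,fy=10,interpolation=2))"
```

```text
(no output)
```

View pics/s7x.png

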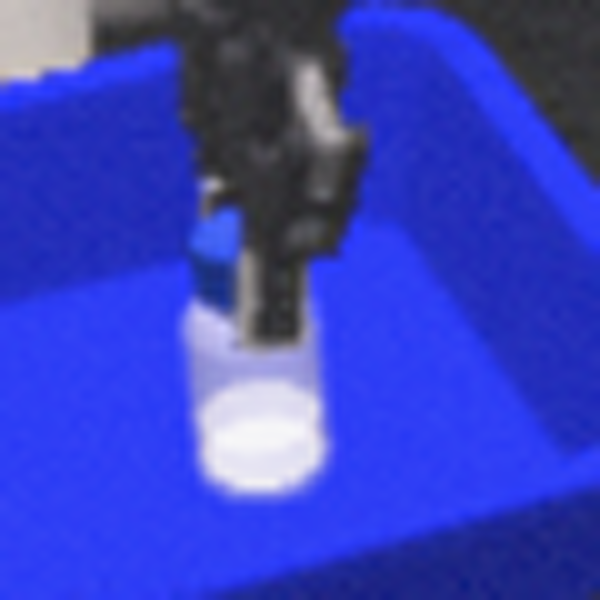

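Emit:
move_arm:
  steps:
    - [[0,0,0.003,0,0,0],[0,0,0.006,0,0,0],[0,0,0.006,0,0,0]]

```text
time: 9.93
ee_pos: [649.4, 315.7, 37.0]
tcp_rot: [[0.087, 0.996, 0.012], [0.986, -0.088, 0.14], [0.141, -0.0, -0.99]]
contact_force: [-0.0, -0.2, -0.9]
gripper_width: 0.386
```

Emit:
move_arm:
  steps:
    - [[0,0,0,0,0,0],[0,0,0,0,0,0],[0,0,0,0,0,0],[0,0,0,0,0,0],[0,0,0,0,0,0],[0,0,0,0,0,0]]
  claw: 0

```text
time: 10.68
ee_pos: [649.5, 315.4, 37.1]
tcp_rot: [[0.088, 0.996, 0.012], [0.986, -0.089, 0.14], [0.141, -0.0, -0.99]]
contact_force: [0.2, -0.3, -0.2]
gripper_width: 0.997
```

```bash
python3 -c "
from h import *
go([650,315,120])
cv2.imwrite('pics/s8x.png',cv2.resize(eyes.read_camera('scene')[180:240,215:275],None,fx=10,fy=10,interpolation=2))"
```

```text
[0.0226, 0.001, -0.1642, 0.0, -0.045, -0.0005] rows>= 3 target [650 315 120]
```

View pics/s8x.png

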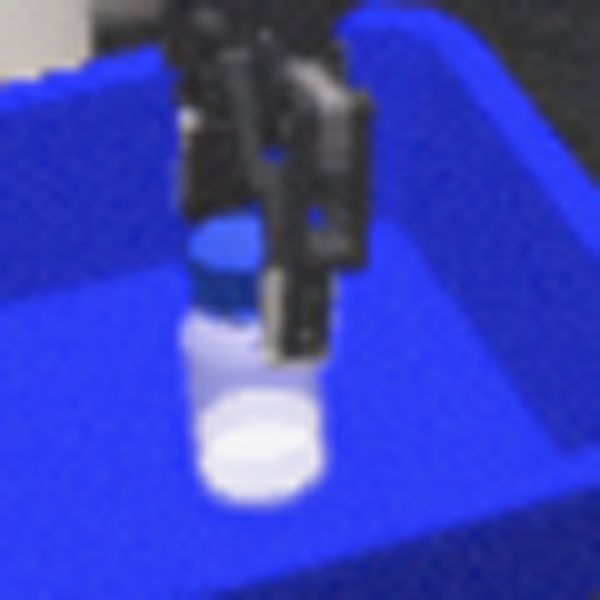

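Emit:
move_arm:
  steps:
    - [[0.01,0,-0.06,0,0,0],[0.023,0,-0.164,0,0,0],[0.035,0,-0.25,0,0,0],[0.035,0,-0.25,0,-0.045,0],[0.035,0,-0.25,0,-0.045,0]]
  claw: 50

```text
time: 11.35
ee_pos: [649.6, 317.1, 164.2]
tcp_rot: [[0.086, 0.996, 0.001], [0.996, -0.086, 0.002], [0.002, 0.001, -1.0]]
contact_force: [-0.4, -0.7, 0.4]
gripper_width: 0.805
```

```bash
python3 -c "
from h import *
t=eyes.read_camera('top');cv2.imwrite('pics/t9.png',t);print(pots(t)); s=eyes.read_camera('scene');cv2.imwrite('pics/s9.png',s)
print(status.observe()['gripper_width'])
cv2.imwrite('pics/s9x.png',np.vstack([cv2.resize(s[150:290,160:340],None,fx=3,fy=2.1,interpolation=2),cv2.resize(t[150:250,190:370],(540,300),interpolation=2)]))"
```

```text
[([442.8, 232.6], 31), ([432.7, 169.9], 116)]
0.8068828770428179
```

View pics/s9x.png

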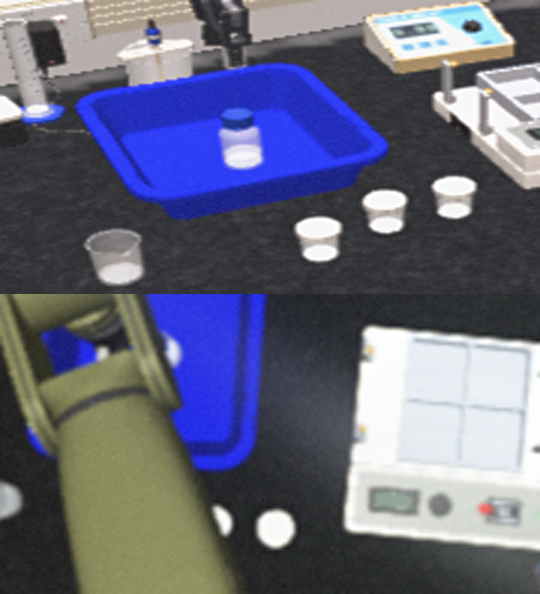

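```bash
python3 -c "
from h import *
go([432.7,169.9,110]);go([432.7,169.9,24])"
```

```text
[-0.3276, -0.4046, 0.1045, -0.0007, -0.0002, -0.0002] rows>= 6 target [432.7 169.9 110. ]
[-0.3277, -0.4043, 0.2765, -0.0007, -0.0002, -0.0002] rows>= 6 target [432.7 169.9  24. ]
```

Emit:
move_arm:
  steps:
    - [[-0.328,-0.404,0.104,0,0,0],[-0.328,-0.404,0.104,0,0,0],[-0.328,-0.404,0.104,0,0,0],[-0.328,-0.404,0.104,0,0,0],[-0.328,-0.404,0.104,0,0,0],[-0.328,-0.404,0.104,0,0,0],[-0.328,-0.404,0.104,0,0,0],[-0.328,-0.404,0.18,0,0,0],[-0.328,-0.404,0.24,0,0,0],[-0.328,-0.404,0.276,0,0,0],[-0.328,-0.404,0.276,0,0,0],[-0.328,-0.404,0.276,0,0,0]]

```text
time: 12.95
ee_pos: [435.3, 170.4, 26.5]
tcp_rot: [[0.088, 0.996, 0.002], [0.996, -0.088, 0.001], [0.001, 0.002, -1.0]]
contact_force: [0.2, 0.9, -0.1]
gripper_width: 0.803
```

Emit:
move_arm:
  steps:
    - [[0,0,0,0,0,0],[0,0,0,0,0,0],[0,0,0,0,0,0],[0,0,0,0,0,0],[0,0,0,0,0,0],[0,0,0,0,0,0]]
  claw: 255
  squeeze: 40

```text
time: 13.7
ee_pos: [433.7, 169.7, 25.4]
tcp_rot: [[0.089, 0.996, -0.0], [0.996, -0.089, -0.0], [-0.0, -0.0, -1.0]]
contact_force: [0.6, -0.7, 0.4]
gripper_width: 0.001
```

```bash
python3 -c "
from h import *
go(S(79,38,180)); go(S(79,38,180)*[0,0,1]+[432.7,169.9,0])
s=eyes.read_camera('scene')
cv2.imwrite('pics/s10x.png',cv2.resize(s[190:290,240:360],None,fx=6,fy=6,interpolation=2))"
```

```text
[-0.3521, 0.4098, -0.3092, -0.0, 0.0, -0.0005] rows>= 6 target [622.2 -23.8 180. ]
[0.0002, -0.0021, -0.3092, -0.0, 0.0, -0.0005] rows>= 4 target [432.7 169.9 180. ]
```

View pics/s10x.png

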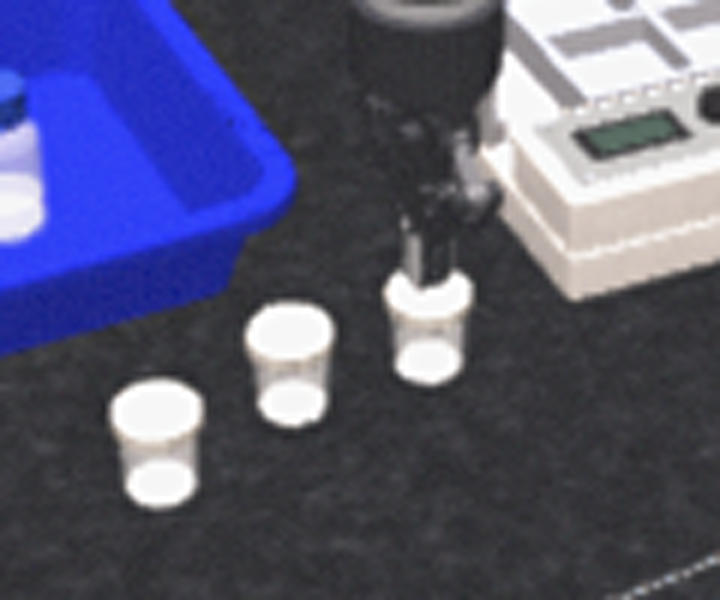

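```bash
python3 -c "
from h import *
for z in (25.4,48,60): print(z,(proj('scene',[433.7,169.7,z])-[240,190])*6)
print('pot lid/base',(proj('scene',[432.7,169.9,48])-[240,190])*6,(proj('scene',[432.7,169.9,0])-[240,190])*6)
t=eyes.read_camera('top'); print(pots(t))
cv2.imwrite('pics/t10x.png',cv2.resize(t[190:260,200:320],None,fx=6,fy=6,interpolation=2)); print(proj('top',[433.7,169.7,25])-[200,190])
"
```

```text
25.4 [427.99443569 319.92993373]
48 [427.96661258 284.50794465]
60 [427.95163668 265.44191606]
pot lid/base [428.58873345 285.67144303] [428.63571398 360.18615802]
[([415.0, 327.7], 117)]
[81.96142698 37.28618052]
```

View pics/t10x.png

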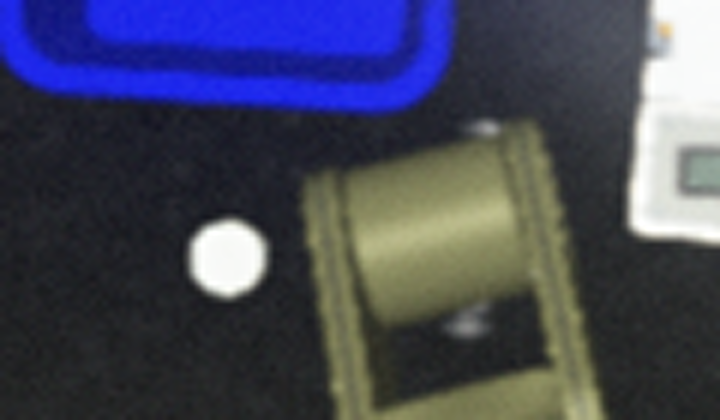

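Emit:
move_arm:
  steps:
    - [[0,0,-0.03,0,0,0],[0,-0.06,-0.03,0,0,0],[0,-0.12,-0.03,0,0,0],[0,-0.12,-0.03,0,0,0],[0,-0.12,0.02,0,0,0],[0,-0.12,0.04,0,0,0],[0,-0.12,0.04,0,0,0]]

```text
time: 14.68
ee_pos: [373.9, 174.8, 5.0]
tcp_rot: [[0.089, 0.996, -0.001], [0.996, -0.089, -0.0], [-0.001, -0.001, -1.0]]
contact_force: [-0.6, 0.0, 0.7]
gripper_width: -0.005
```

```bash
python3 -c "
from h import *
s=eyes.read_camera('scene');p=status.observe()['ee_pos'];print(p)
for dz in (0,20,23): print(dz,(proj('scene',p+[0,0,dz])-[240,190])*6)
cv2.imwrite('pics/s11x.png',cv2.resize(s[190:290,240:360],None,fx=6,fy=6,interpolation=2))"
```

```text
[374.42897909 175.03019756   5.63059615]
0 [476.94281567 418.77890151]
20 [477.31333163 387.44944501]
23 [477.36942641 382.70627896]
```

View pics/s11x.png

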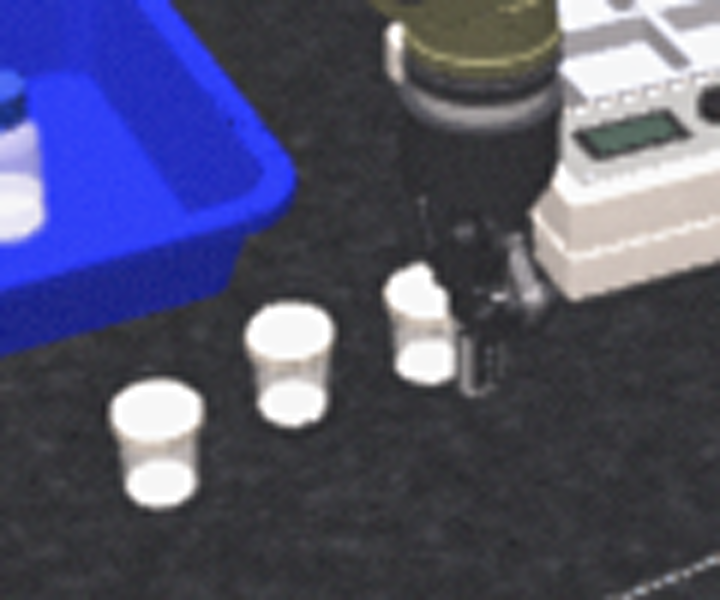

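Emit:
move_arm:
  steps:
    - [[0,0,0.005,0,0,0],[0,0,0.01,0,0,0],[0,0,0.014,0,0,0],[0,0,0.018,0,0,0],[0,0,0.018,0,0,0]]

```text
time: 15.35
ee_pos: [373.8, 175.0, -3.8]
tcp_rot: [[0.089, 0.996, -0.0], [0.996, -0.089, -0.0], [-0.0, -0.0, -1.0]]
contact_force: [1.1, 0.1, 1.2]
gripper_width: -0.001
```

Emit:
move_arm:
  steps:
    - [[0,0,0.004,0,0,0],[0,0,0.008,0,0,0],[0,0,0.008,0,0,0]]

```text
time: 15.72
ee_pos: [373.8, 175.0, -7.9]
tcp_rot: [[0.089, 0.996, -0.0], [0.996, -0.089, -0.0], [-0.0, -0.0, -1.0]]
contact_force: [-1.4, 0.1, 0.5]
gripper_width: -0.0
```

Emit:
move_arm:
  steps:
    - [[0,0,0.004,0,0,0],[0,0,0.008,0,0,0],[0,0,0.008,0,0,0]]

```text
time: 16.1
ee_pos: [373.8, 175.0, -11.9]
tcp_rot: [[0.089, 0.996, -0.0], [0.996, -0.089, -0.0], [-0.0, -0.0, -1.0]]
contact_force: [-0.0, 0.2, 0.3]
gripper_width: -0.002
```

Emit:
move_arm:
  steps:
    - [[0,0,0.002,0,0,0],[0,0,0.004,0,0,0],[0,0,0.004,0,0,0]]

```text
time: 16.48
ee_pos: [373.9, 175.0, -13.7]
tcp_rot: [[0.089, 0.996, -0.0], [0.996, -0.089, -0.0], [-0.0, -0.0, -1.0]]
contact_force: [-1.2, -0.1, 0.2]
gripper_width: 0.0
```

Emit:
move_arm:
  steps:
    - [[0,0,0.002,0,0,0],[0,0,0.004,0,0,0],[0,0,0.004,0,0,0]]

```text
time: 16.85
ee_pos: [373.9, 175.0, -15.8]
tcp_rot: [[0.089, 0.996, -0.0], [0.996, -0.089, -0.0], [-0.0, -0.0, -1.0]]
contact_force: [0.6, -0.2, -0.1]
gripper_width: 0.002
```

Emit:
move_arm:
  steps:
    - [[0,0,0.002,0,0,0],[0,0,0.004,0,0,0],[0,0,0.004,0,0,0]]

```text
time: 17.23
ee_pos: [373.9, 175.0, -17.7]
tcp_rot: [[0.089, 0.996, -0.0], [0.996, -0.089, -0.0], [-0.0, -0.0, -1.0]]
contact_force: [0.5, -0.3, -0.1]
gripper_width: -0.0
```

Emit:
move_arm:
  steps:
    - [[0,0,0.002,0,0,0],[0,0,0.004,0,0,0],[0,0,0.004,0,0,0]]

```text
time: 17.6
ee_pos: [373.9, 175.0, -19.7]
tcp_rot: [[0.089, 0.996, -0.0], [0.996, -0.089, -0.0], [-0.0, -0.0, -1.0]]
contact_force: [-0.6, 1.1, -0.4]
gripper_width: -0.0
```

```bash
python3 -c "
from h import *
s=eyes.read_camera('scene');p=status.observe()['ee_pos'];print(p)
for dz in (0,15,20,23): print(dz,(proj('scene',p+[0,0,dz])-[240,190])*6)
cv2.imwrite('pics/s12x.png',cv2.resize(s[190:290,240:360],None,fx=6,fy=6,interpolation=2))"
```

```text
[373.92540655 175.04132442 -19.68783025]
0 [476.96641124 458.30942857]
15 [477.24115024 435.32734114]
20 [477.33346303 427.60531855]
23 [477.38902828 422.95725091]
```

View pics/s12x.png

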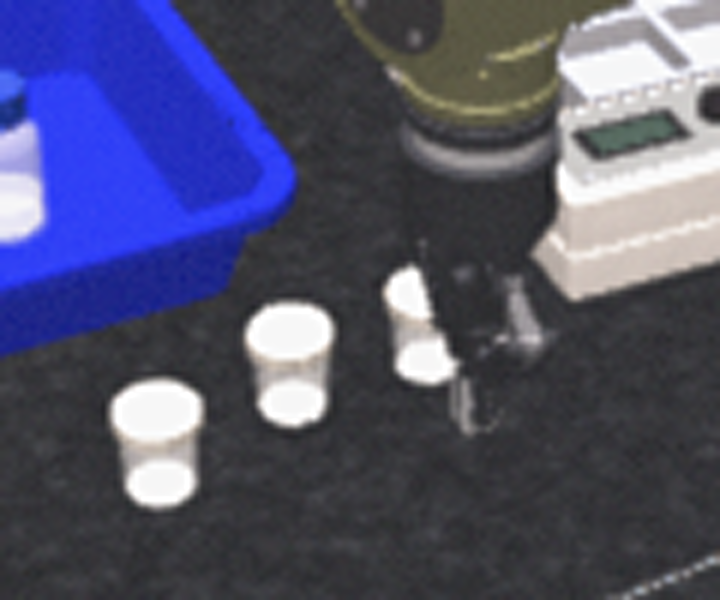

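Emit:
move_arm:
  steps:
    - [[0,0,0.002,0,0,0],[0,0,0.003,0,0,0],[0,0,0.003,0,0,0]]

```text
time: 18.02
ee_pos: [373.9, 175.0, -21.2]
tcp_rot: [[0.089, 0.996, -0.0], [0.996, -0.089, -0.0], [-0.0, -0.0, -1.0]]
contact_force: [0.2, -0.8, -0.1]
gripper_width: 0.003
```

Emit:
move_arm:
  steps:
    - [[0,0,0.002,0,0,0],[0,0,0.003,0,0,0],[0,0,0.003,0,0,0]]

```text
time: 18.4
ee_pos: [373.9, 175.0, -22.7]
tcp_rot: [[0.089, 0.996, -0.0], [0.996, -0.089, -0.0], [-0.0, -0.0, -1.0]]
contact_force: [0.3, 0.1, 0.1]
gripper_width: 0.0
```

Emit:
move_arm:
  steps:
    - [[0,0,0.002,0,0,0],[0,0,0.003,0,0,0],[0,0,0.003,0,0,0]]

```text
time: 18.77
ee_pos: [373.9, 175.0, -24.2]
tcp_rot: [[0.089, 0.996, -0.0], [0.996, -0.089, -0.0], [-0.0, -0.0, -1.0]]
contact_force: [-0.2, -0.1, 1.4]
gripper_width: -0.001
```

Emit:
move_arm:
  steps:
    - [[0,0,0.002,0,0,0],[0,0,0.003,0,0,0],[0,0,0.003,0,0,0]]

```text
time: 19.15
ee_pos: [374.0, 175.0, -25.7]
tcp_rot: [[0.089, 0.996, -0.0], [0.996, -0.089, -0.0], [-0.0, -0.0, -1.0]]
contact_force: [0.5, 0.4, -0.2]
gripper_width: 0.001
```

Emit:
move_arm:
  steps:
    - [[0,0,0.002,0,0,0],[0,0,0.003,0,0,0],[0,0,0.003,0,0,0]]

```text
time: 19.52
ee_pos: [374.0, 175.1, -25.7]
tcp_rot: [[0.088, 0.996, -0.002], [0.996, -0.088, -0.001], [-0.001, -0.002, -1.0]]
contact_force: [-6.5, -3.3, 14.1]
gripper_width: -0.001
```

```bash
cat >> h.py <<'E'
ZO=25.5
def gt(P,yaw=-5,tilt=0):  # true tip target, tool down
    go(np.asarray(P,float)-[0,0,ZO],yaw,tilt)
E
python3 -c "
from h import *
gt([374,175,90]); gt([432.7,169.9,90]);gt([432.7,169.9,24])"
```

```text
[-0.0003, -0.0003, -0.1804, -0.0005, 0.0003, -0.0004] rows>= 3 target [374.  175.   64.5]
[-0.0, 0.1175, -0.1806, -0.0005, 0.0003, -0.0004] rows>= 3 target [432.7 169.9  64.5]
[0.0001, 0.1177, -0.0486, -0.0005, 0.0003, -0.0004] rows>= 3 target [432.7 169.9  -1.5]
```

Emit:
move_arm:
  steps:
    - [[0,0,-0.09,0,0,0],[0,0,-0.18,0,0,0],[0,0,-0.183,0,0,0],[0,0.118,-0.183,0,0,0],[0,0.118,-0.183,0,0,0],[0,0.118,-0.183,0,0,0],[0,0.118,-0.12,0,0,0],[0,0.118,-0.08,0,0,0],[0,0.118,-0.051,0,0,0],[0,0.118,-0.051,0,0,0],[0,0.118,-0.051,0,0,0]]
  claw: 50

```text
time: 20.9
ee_pos: [433.2, 170.1, -0.8]
tcp_rot: [[0.089, 0.996, 0.001], [0.996, -0.089, 0.0], [0.0, 0.001, -1.0]]
contact_force: [0.6, -0.4, -0.0]
gripper_width: 0.799
```

Emit:
move_arm:
  steps:
    - [[0,0,0,0,0,0],[0,0,0,0,0,0],[0,0,0,0,0,0],[0,0,0,0,0,0],[0,0,0,0,0,0],[0,0,0,0,0,0]]
  claw: 255
  squeeze: 40

```text
time: 21.65
ee_pos: [433.9, 170.1, -0.5]
tcp_rot: [[0.089, 0.996, 0.002], [0.996, -0.089, 0.001], [0.001, 0.002, -1.0]]
contact_force: [0.2, -1.2, 6.1]
gripper_width: 0.488
```

```bash
python3 -c "
from h import *
gt(S(79,38,170)); gt([432.7,169.9,170])
s=eyes.read_camera('scene')
cv2.imwrite('pics/s13x.png',cv2.resize(s[190:290,240:360],None,fx=6,fy=6,interpolation=2))"
```

```text
[-0.3528, 0.4102, -0.2894, 0.0006, -0.0002, -0.0005] rows>= 6 target [622.2 -23.8 144.5]
[-0.0004, -0.0017, -0.29, 0.0006, -0.0002, -0.0005] rows>= 4 target [432.7 169.9 144.5]
```

View pics/s13x.png

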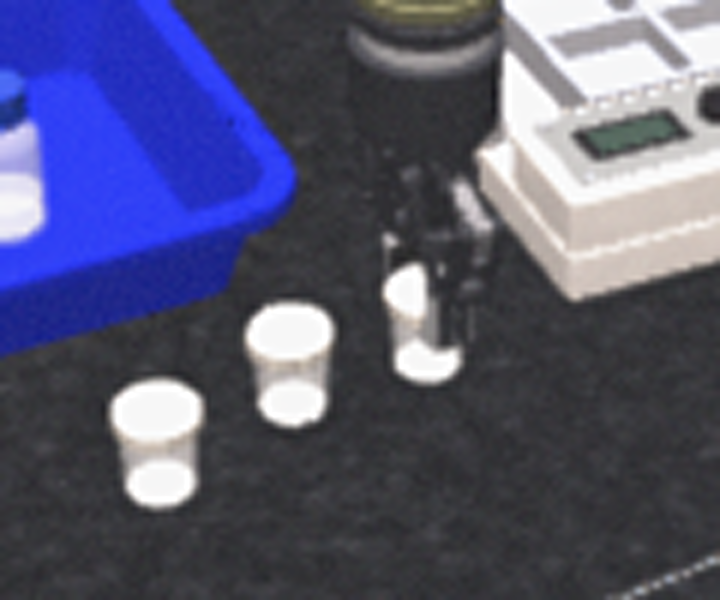

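Emit:
move_arm:
  steps:
    - [[0,0,-0.05,0,0,0],[0,0,-0.14,0,0,0],[0,0,-0.23,0,0,0],[0,0,-0.29,0,0,0],[-0.03,0.03,-0.29,0,0,0],[-0.09,0.1,-0.29,0,0,0],[-0.15,0.17,-0.29,0,0,0],[-0.21,0.24,-0.29,0,0,0],[-0.27,0.31,-0.29,0,0,0],[-0.32,0.37,-0.29,0,0,0],[-0.353,0.41,-0.29,0,0,0],[-0.353,0.41,-0.29,0,0,0],[-0.353,0.41,-0.29,0,0,0]]

```text
time: 23.32
ee_pos: [620.4, -23.7, 142.6]
tcp_rot: [[0.089, 0.996, -0.002], [0.996, -0.089, 0.0], [0.0, -0.002, -1.0]]
contact_force: [-0.6, 0.6, -0.6]
gripper_width: 0.488
```

```bash
python3 -c "
from h import *
gt(S(79,38,70))
s=eyes.read_camera('scene')
cv2.imwrite('pics/s14x.png',cv2.resize(s[110:230,280:400],None,fx=5,fy=5,interpolation=2))"
```

```text
[-0.0, 0.0039, 0.1963, -0.0005, -0.0001, -0.0005] rows>= 3 target [622.2 -23.8  44.5]
```

View pics/s14x.png

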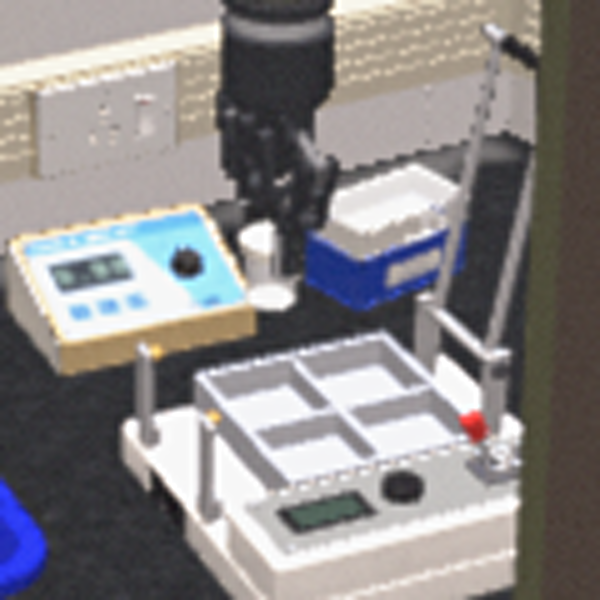

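Emit:
move_arm:
  steps:
    - [[0,0.004,0.05,0,0,0],[0,0.004,0.1,0,0,0],[0,0.004,0.14,0,0,0],[0,0.004,0.165,0,0,0],[0,0.004,0.18,0,0,0],[0,0.004,0.19,0,0,0],[0,0.004,0.193,0,0,0],[0,0.004,0.193,0,0,0]]

```text
time: 24.38
ee_pos: [623.6, -24.5, 47.3]
tcp_rot: [[0.089, 0.996, 0.001], [0.996, -0.089, -0.0], [-0.0, 0.001, -1.0]]
contact_force: [-0.4, -0.1, 0.2]
gripper_width: 0.49
```

```bash
python3 -c "
from h import *
s=eyes.read_camera('scene')
cv2.imwrite('pics/s15x.png',cv2.resize(s[110:230,280:400],None,fx=5,fy=5,interpolation=2))"
```

```text
(no output)
```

View pics/s15x.png

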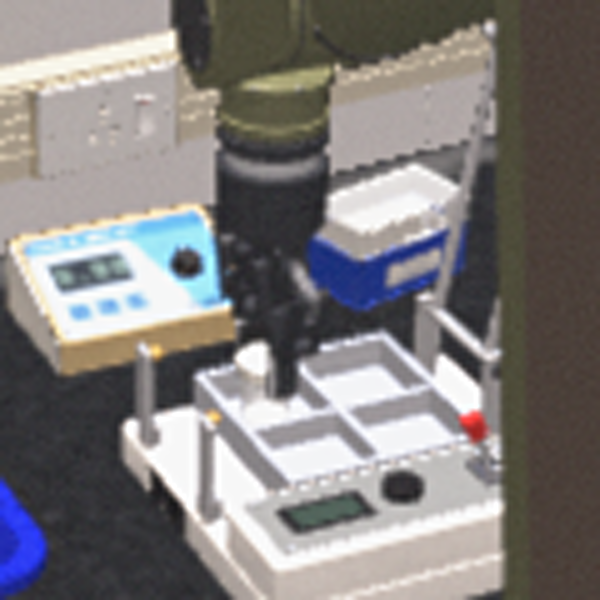

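Emit:
move_arm:
  steps:
    - [[0,0,0.003,0,0,0],[0,0,0.005,0,0,0],[0,0,0.005,0,0,0]]

```text
time: 24.8
ee_pos: [623.4, -24.4, 44.6]
tcp_rot: [[0.089, 0.996, 0.0], [0.996, -0.089, -0.0], [-0.0, 0.0, -1.0]]
contact_force: [0.1, -0.9, 0.7]
gripper_width: 0.489
```

Emit:
move_arm:
  steps:
    - [[0,0,0,0,0,0],[0,0,0,0,0,0],[0,0,0,0,0,0],[0,0,0,0,0,0],[0,0,-0.03,0,0,0],[0,0,-0.08,0,0,0],[0,0,-0.15,0,0,0],[0,0,-0.2,0,0,0],[0,0,-0.2,0,0,0]]
  claw: 70

```text
time: 25.92
ee_pos: [625.5, -24.6, 148.5]
tcp_rot: [[0.089, 0.996, 0.007], [0.996, -0.089, -0.001], [-0.0, 0.007, -1.0]]
contact_force: [0.8, -0.9, -0.0]
gripper_width: 0.727
```

```bash
python3 -c "
from h import *
s=eyes.read_camera('scene');t=eyes.read_camera('top');print(pots(t))
cv2.imwrite('pics/s16x.png',np.hstack([cv2.resize(s[140:270,255:385],None,fx=3,fy=3,interpolation=2),cv2.resize(t[150:280,230:360],None,fx=3,fy=3,interpolation=2)]))
gt([437.8,245.6,170]);gt([437.8,245.6,24])"
```

```text
[([437.8, 245.6], 112), ([414.8, 327.5], 117)]
[0.5049, -0.417, -0.0003, 0.0, 0.0, -0.0005] rows>= 7 target [437.8 245.6 144.5]
[0.5049, -0.4171, 0.2917, 0.0, 0.0, -0.0005] rows>= 7 target [437.8 245.6  -1.5]
```

View pics/s16x.png

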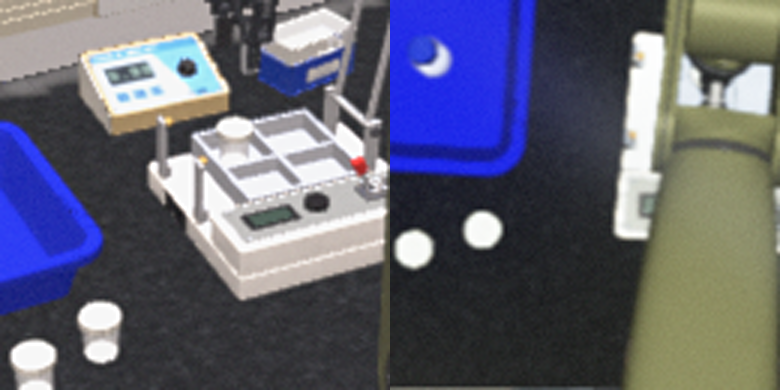

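Emit:
move_arm:
  steps:
    - [[0.505,-0.417,0,0,0,0],[0.505,-0.417,0,0,0,0],[0.505,-0.417,0,0,0,0],[0.505,-0.417,0,0,0,0],[0.505,-0.417,0,0,0,0],[0.505,-0.417,0,0,0,0],[0.505,-0.417,0,0,0,0],[0.505,-0.417,0,0,0,0],[0.505,-0.417,0.1,0,0,0],[0.505,-0.417,0.15,0,0,0],[0.505,-0.417,0.15,0,0,0]]

```text
time: 27.4
ee_pos: [436.9, 243.6, 66.7]
tcp_rot: [[0.091, 0.996, -0.005], [0.996, -0.091, -0.002], [-0.003, -0.005, -1.0]]
contact_force: [0.2, 0.2, -0.0]
gripper_width: 0.723
```

```bash
python3 -c "
from h import *
gt([437.8,245.6,24])"
```

```text
[0.0046, 0.0021, 0.1364, -0.0016, 0.0009, -0.0013] rows>= 3 target [437.8 245.6  -1.5]
```

Emit:
move_arm:
  steps:
    - [[0.002,0.001,0.05,0,0,0],[0.002,0.001,0.1,0,0,0],[0.002,0.001,0.136,0,0,0],[0.002,0.001,0.136,0,0,0],[0.002,0.001,0.136,0,0,0]]

```text
time: 28.02
ee_pos: [439.7, 246.8, 2.5]
tcp_rot: [[0.089, 0.996, 0.002], [0.996, -0.089, 0.001], [0.001, 0.002, -1.0]]
contact_force: [-0.1, -0.6, -0.6]
gripper_width: 0.728
```

Emit:
move_arm:
  steps:
    - [[0,0,0,0,0,0],[0,0,0,0,0,0],[0,0,0,0,0,0],[0,0,0,0,0,0],[0,0,0,0,0,0],[0,0,0,0,0,0]]
  claw: 255

```text
time: 28.78
ee_pos: [439.9, 247.2, 2.9]
tcp_rot: [[0.089, 0.996, 0.003], [0.996, -0.089, 0.001], [0.001, 0.002, -1.0]]
contact_force: [0.6, -0.1, 7.1]
gripper_width: 0.486
```

```bash
python3 -c "
from h import *
gt([437.8,245.6,170]);gt(S(1,38,170))"
```

```text
[-0.0032, -0.0031, -0.2832, 0.0008, -0.0004, -0.0004] rows>= 4 target [437.8 245.6 144.5]
[-0.5075, 0.256, -0.2832, 0.0008, -0.0004, -0.0004] rows>= 7 target [544.5 -17.  144.5]
```

Emit:
move_arm:
  steps:
    - [[0,0,-0.05,0,0,0],[0,0,-0.14,0,0,0],[0,0,-0.23,0,0,0],[0,0,-0.285,0,0,0],[-0.04,0.02,-0.285,0,0,0],[-0.12,0.06,-0.285,0,0,0],[-0.21,0.1,-0.285,0,0,0],[-0.3,0.15,-0.285,0,0,0],[-0.39,0.2,-0.285,0,0,0],[-0.47,0.24,-0.285,0,0,0],[-0.507,0.256,-0.285,0,0,0],[-0.507,0.256,-0.285,0,0,0],[-0.507,0.256,-0.24,0,0,0],[-0.507,0.256,-0.18,0,0,0],[-0.507,0.256,-0.13,0,0,0],[-0.507,0.256,-0.13,0,0,0],[-0.507,0.256,-0.13,0,0,0]]

```text
time: 30.9
ee_pos: [544.0, -16.4, 67.4]
tcp_rot: [[0.088, 0.996, 0.001], [0.996, -0.088, 0.0], [0.0, 0.001, -1.0]]
contact_force: [0.6, 0.3, -0.1]
gripper_width: 0.484
```

```bash
python3 -c "
from h import *
go(S(1,38,48))
s=eyes.read_camera('scene')
cv2.imwrite('pics/s17x.png',cv2.resize(s[110:230,280:400],None,fx=5,fy=5,interpolation=2))"
```

```text
[-0.0012, 0.001, 0.0388, 0.0004, -0.0001, -0.0001] rows>= 2 target [544.5 -17.   48. ]
```

View pics/s17x.png

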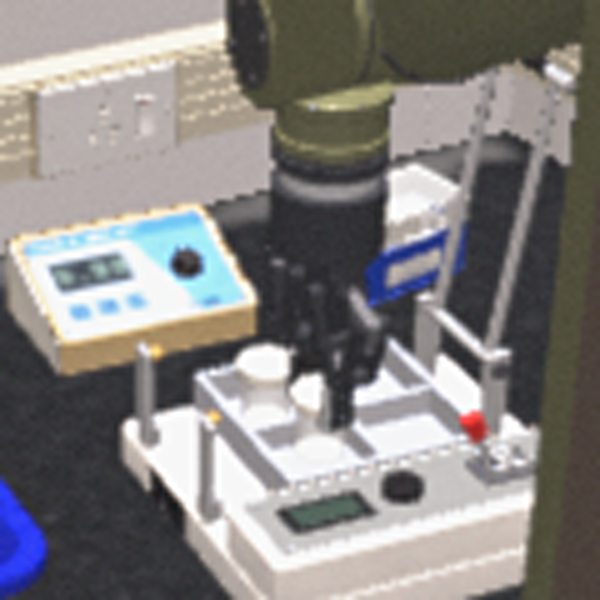

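Emit:
move_arm:
  steps:
    - [[0,0.001,0.012,0,0,0],[0,0.001,0.024,0,0,0],[0,0.001,0.034,0,0,0],[0,0.001,0.038,0,0,0],[0,0.001,0.038,0,0,0],[0,0.001,0.038,0,0,0]]

```text
time: 31.7
ee_pos: [544.1, -17.4, 48.0]
tcp_rot: [[0.089, 0.996, -0.0], [0.996, -0.089, -0.0], [-0.0, -0.0, -1.0]]
contact_force: [-3.4, 0.1, 5.9]
gripper_width: 0.485
```

Emit:
move_arm:
  steps:
    - [[0,0,0,0,0,0],[0,0,0,0,0,0],[0,0,0,0,0,0],[0,0,0,0,0,0],[0,0,-0.03,0,0,0],[0,0,-0.08,0,0,0],[0,0,-0.15,0,0,0],[0,0,-0.2,0,0,0],[0,0,-0.2,0,0,0],[0,0,-0.2,0,0,0]]
  claw: 75

```text
time: 32.95
ee_pos: [543.6, -17.2, 146.7]
tcp_rot: [[0.089, 0.996, -0.001], [0.996, -0.089, 0.0], [0.0, -0.001, -1.0]]
contact_force: [-0.4, 0.3, -0.9]
gripper_width: 0.702
```

```bash
python3 -c "
from h import *
s=eyes.read_camera('scene');t=eyes.read_camera('top');print(pots(t))
cv2.imwrite('pics/s18x.png',np.hstack([cv2.resize(s[140:290,245:395],None,fx=3,fy=3,interpolation=2)]))
gt([414.9,327.6,170]);gt([414.9,327.6,24])"
```

```text
[([415.0, 327.7], 117)]
[0.6641, -0.3165, 0.0034, -0.0009, -0.0, -0.0005] rows>= 7 target [414.9 327.6 144.5]
[0.664, -0.3157, 0.2954, -0.0009, -0.0, -0.0005] rows>= 8 target [414.9 327.6  -1.5]
```

View pics/s18x.png

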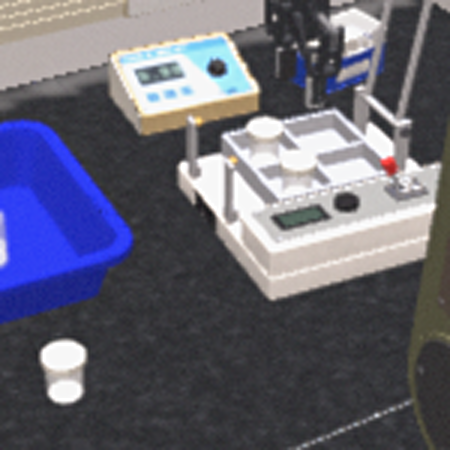

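Two pots stand in the platform; the last is at rest on the bench. Beaker is well clear (top px 188,218).

Emit:
move_arm:
  steps:
    - [[0.664,-0.316,0,0,0,0],[0.664,-0.316,0,0,0,0],[0.664,-0.316,0,0,0,0],[0.664,-0.316,0,0,0,0],[0.664,-0.316,0,0,0,0],[0.664,-0.316,0,0,0,0],[0.664,-0.316,0,0,0,0],[0.664,-0.316,0,0,0,0],[0.664,-0.316,0,0,0,0],[0.664,-0.316,0.1,0,0,0],[0.664,-0.316,0.15,0,0,0],[0.664,-0.316,0.15,0,0,0],[0.664,-0.316,0.15,0,0,0]]

```text
time: 34.67
ee_pos: [417.3, 327.3, 73.7]
tcp_rot: [[0.09, 0.996, 0.002], [0.996, -0.09, 0.001], [0.001, 0.002, -1.0]]
contact_force: [-0.3, 0.3, 0.8]
gripper_width: 0.708
```

```bash
python3 -c "
from h import *
gt([414.9,327.6,25])"
```

```text
[0.0001, -0.0052, 0.1483, 0.0005, -0.0004, -0.0009] rows>= 3 target [414.9 327.6  -0.5]
```

Emit:
move_arm:
  steps:
    - [[0,-0.004,0.05,0,0,0],[0,-0.004,0.1,0,0,0],[0,-0.004,0.148,0,0,0],[0,-0.004,0.148,0,0,0],[0,-0.004,0.148,0,0,0]]

```text
time: 35.3
ee_pos: [415.6, 328.4, 0.4]
tcp_rot: [[0.089, 0.996, 0.003], [0.996, -0.089, 0.002], [0.002, 0.003, -1.0]]
contact_force: [0.7, 0.1, 0.5]
gripper_width: 0.708
```

Emit:
move_arm:
  steps:
    - [[0,0,0,0,0,0],[0,0,0,0,0,0],[0,0,0,0,0,0],[0,0,0,0,0,0],[0,0,0,0,0,0],[0,0,0,0,0,0]]
  claw: 255

```text
time: 36.05
ee_pos: [415.8, 328.6, 0.6]
tcp_rot: [[0.089, 0.996, 0.003], [0.996, -0.089, 0.002], [0.002, 0.003, -1.0]]
contact_force: [-0.2, -0.2, 6.8]
gripper_width: 0.483
```

```bash
python3 -c "
from h import *
gt([416,327.6,170]);gt(S(1,-37,170))"
```

```text
[-0.0013, 0.0015, -0.2879, 0.001, -0.0007, -0.0005] rows>= 4 target [416.  327.6 144.5]
[-0.8151, 0.3188, -0.2887, 0.001, -0.0007, -0.0005] rows>= 9 target [538.  -91.7 144.5]
```

Emit:
move_arm:
  steps:
    - [[0,0,-0.05,0,0,0],[0,0,-0.14,0,0,0],[0,0,-0.23,0,0,0],[0,0,-0.288,0,0,0],[-0.04,0.015,-0.288,0,0,0],[-0.12,0.045,-0.288,0,0,0],[-0.22,0.085,-0.288,0,0,0],[-0.32,0.125,-0.288,0,0,0],[-0.42,0.165,-0.288,0,0,0],[-0.52,0.205,-0.288,0,0,0],[-0.62,0.24,-0.288,0,0,0],[-0.71,0.28,-0.288,0,0,0],[-0.78,0.305,-0.288,0,0,0],[-0.815,0.319,-0.288,0,0,0],[-0.815,0.319,-0.288,0,0,0],[-0.815,0.319,-0.288,0,0,0]]

```text
time: 38.05
ee_pos: [536.6, -91.3, 142.2]
tcp_rot: [[0.088, 0.996, -0.0], [0.996, -0.088, 0.001], [0.001, -0.001, -1.0]]
contact_force: [0.3, -0.2, -0.9]
gripper_width: 0.486
```

```bash
python3 -c "
from h import *
go(S(1,-37,65));go(S(1,-37,46))
s=eyes.read_camera('scene')
cv2.imwrite('pics/s19x.png',cv2.resize(s[110:230,300:420],None,fx=5,fy=5,interpolation=2))"
```

```text
[-0.0008, 0.0029, 0.1544, -0.0002, -0.0002, -0.0002] rows>= 3 target [538.  -91.7  65. ]
[-0.0008, 0.0029, 0.1924, -0.0002, -0.0002, -0.0002] rows>= 3 target [538.  -91.7  46. ]
```

View pics/s19x.png

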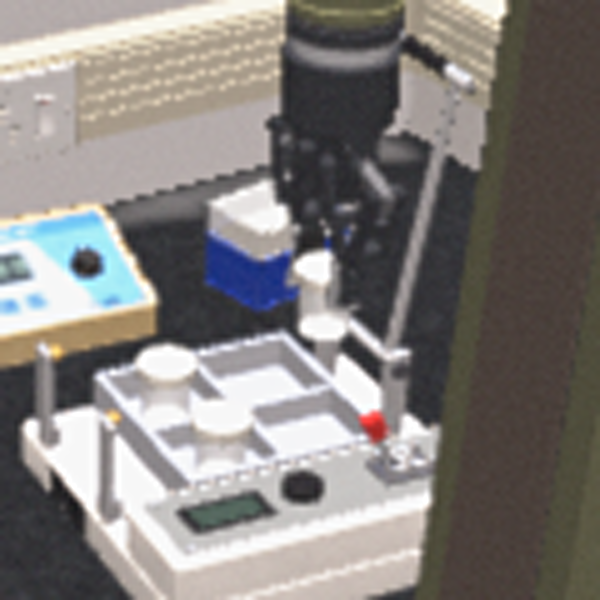

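Emit:
move_arm:
  steps:
    - [[0,0.003,0.05,0,0,0],[0,0.003,0.1,0,0,0],[0,0.003,0.14,0,0,0],[0,0.003,0.165,0,0,0],[0,0.003,0.18,0,0,0],[0,0.003,0.189,0,0,0],[0,0.003,0.192,0,0,0],[0,0.003,0.192,0,0,0],[0,0.003,0.192,0,0,0]]

```text
time: 39.22
ee_pos: [538.7, -92.7, 46.9]
tcp_rot: [[0.089, 0.996, 0.001], [0.996, -0.089, -0.0], [-0.0, 0.001, -1.0]]
contact_force: [-0.3, 0.1, -0.8]
gripper_width: 0.49
```

```bash
python3 -c "
from h import *
s=eyes.read_camera('scene')
cv2.imwrite('pics/s20x.png',cv2.resize(s[110:230,300:420],None,fx=5,fy=5,interpolation=2))"
```

```text
(no output)
```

View pics/s20x.png

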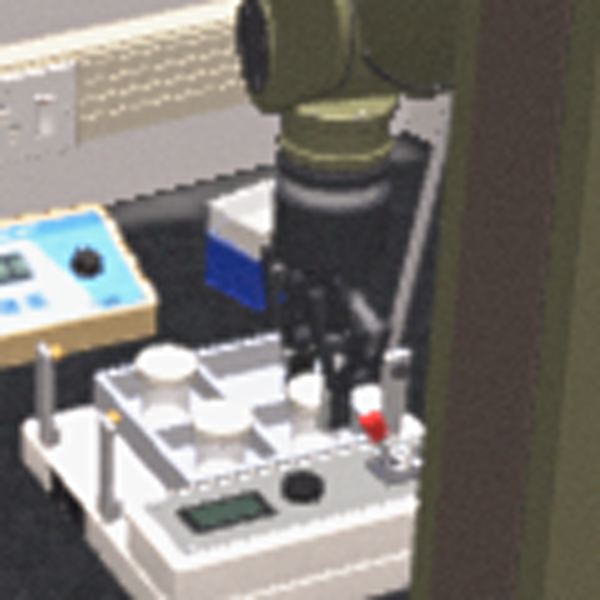

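Emit:
move_arm:
  steps:
    - [[0,0,0.002,0,0,0],[0,0,0.002,0,0,0]]

```text
time: 39.52
ee_pos: [538.6, -92.7, 45.7]
tcp_rot: [[0.089, 0.996, 0.001], [0.996, -0.089, -0.0], [-0.0, 0.001, -1.0]]
contact_force: [-0.4, -0.5, 0.8]
gripper_width: 0.489
```

Emit:
move_arm:
  steps:
    - [[0,0,0,0,0,0],[0,0,0,0,0,0],[0,0,0,0,0,0],[0,0,0,0,0,0],[0,0,-0.03,0,0,0],[0,0,-0.08,0,0,0],[0,0,-0.15,0,0,0],[0,0,-0.2,0,0,0],[0,0,-0.2,0,0,0],[0,0,-0.2,0,0,0]]
  claw: 75

```text
time: 40.78
ee_pos: [537.9, -92.5, 144.7]
tcp_rot: [[0.089, 0.996, -0.001], [0.996, -0.089, 0.0], [0.0, -0.001, -1.0]]
contact_force: [0.1, 0.7, -0.7]
gripper_width: 0.706
```

```bash
python3 -c "
from h import *
s=eyes.read_camera('scene');t=eyes.read_camera('top')
cv2.imwrite('pics/s21x.png',np.hstack([cv2.resize(s[110:230,300:420],None,fx=3.2,fy=3.2,interpolation=2),cv2.resize(t[130:250,300:420],None,fx=3.2,fy=3.2,interpolation=2)]))
"
```

```text
(no output)
```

View pics/s21x.png

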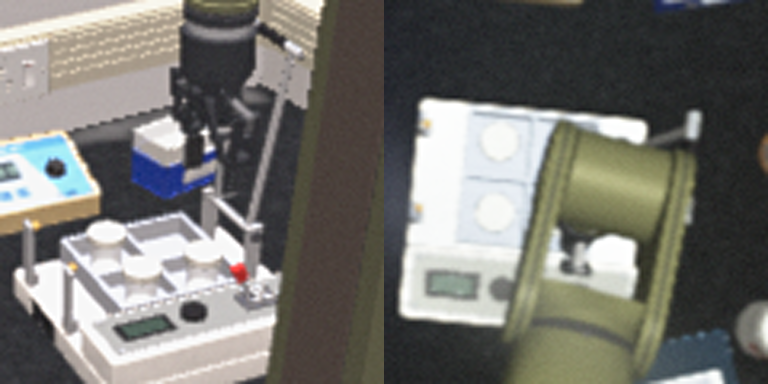

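```bash
python3 -c "
from h import *
gt(S(41,-37,370)); gt(S(41,-129.5,370),85);gt(S(41,-129.5,284),85)"
```

```text
[0.0015, 0.08, -0.4018, -0.0009, -0.0002, -0.0005] rows>= 5 target [577.8 -95.2 344.5]
[-0.1835, 0.0803, -0.4019, -0.0006, -0.0008, -0.5005] rows>= 10 target [ 569.8 -187.4  344.5]
[-0.1836, 0.0808, -0.2299, -0.0006, -0.0008, -0.5005] rows>= 10 target [ 569.8 -187.4  258.5]
```

Emit:
move_arm:
  steps:
    - [[0,0,-0.1,0,0,0],[0,0,-0.2,0,0,0],[0,0.04,-0.3,0,0,0],[0,0.08,-0.4,0,0,0],[0,0.08,-0.4,0,0,0],[0,0.08,-0.4,0,0,-0.1],[0,0.08,-0.4,0,0,-0.2],[0,0.08,-0.4,0,0,-0.3],[0,0.08,-0.4,0,0,-0.4],[0,0.08,-0.4,0,0,-0.5],[0,0.08,-0.4,0,0,-0.5],[0,0.08,-0.4,0,0,-0.5],[-0.09,0.08,-0.4,0,0,-0.5],[-0.184,0.08,-0.4,0,0,-0.5],[-0.184,0.08,-0.4,0,0,-0.5],[-0.184,0.08,-0.4,0,0,-0.5]]

```text
time: 42.88
ee_pos: [569.5, -187.4, 343.4]
tcp_rot: [[-0.996, 0.089, -0.003], [0.089, 0.996, 0.002], [0.003, 0.001, -1.0]]
contact_force: [-0.8, 0.3, 0.1]
gripper_width: 0.706
```

```bash
python3 -c "
from h import *
gt(S(41,-129.5,284),85)
s=eyes.read_camera('scene')
cv2.imwrite('pics/s22x.png',cv2.resize(s[50:200,310:460],None,fx=4,fy=4,interpolation=2))
cv2.imwrite('pics/t22x.png',cv2.resize(eyes.read_camera('top')[130:250,300:420],None,fx=4,fy=4,interpolation=2))
"
```

```text
[-0.001, -0.0002, 0.1698, 0.0005, -0.0009, -0.0007] rows>= 3 target [ 569.8 -187.4  258.5]
```

View pics/s22x.png

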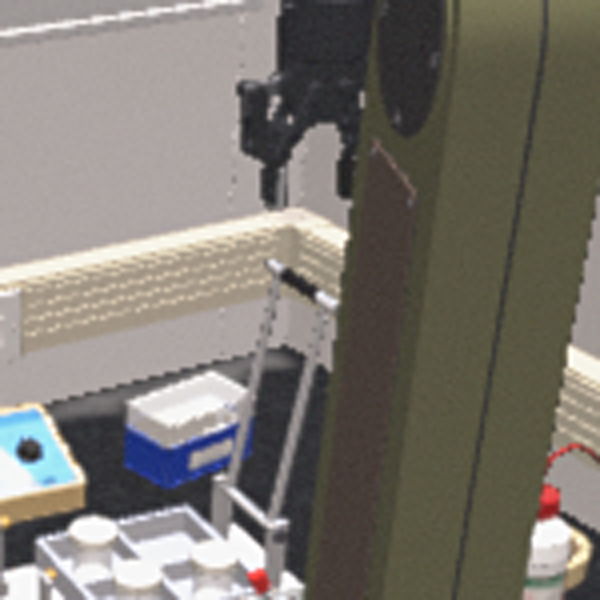

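View pics/t22x.png

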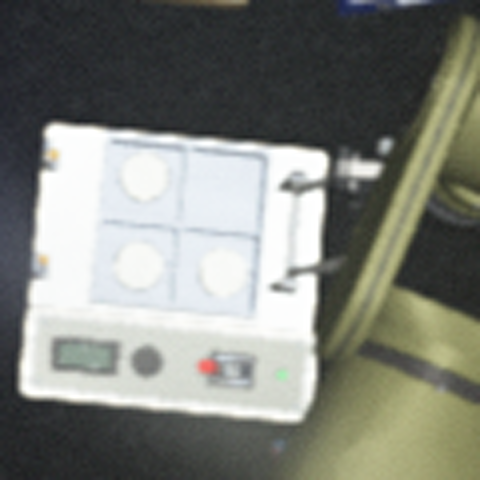

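Emit:
move_arm:
  steps:
    - [[0,0,0.05,0,0,0],[0,0,0.1,0,0,0],[0,0,0.13,0,0,0],[0,0,0.15,0,0,0],[0,0,0.168,0,0,0],[0,0,0.168,0,0,0],[0,0,0.168,0,0,0]]

```text
time: 43.85
ee_pos: [570.4, -187.9, 262.2]
tcp_rot: [[-0.996, 0.089, 0.001], [0.089, 0.996, -0.0], [-0.001, -0.0, -1.0]]
contact_force: [-0.3, 0.0, 0.2]
gripper_width: 0.707
```

```bash
python3 -c "
from h import *
s=eyes.read_camera('scene')
cv2.imwrite('pics/s23x.png',cv2.resize(s[70:170,330:430],None,fx=6,fy=6,interpolation=2))
"
```

```text
(no output)
```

View pics/s23x.png

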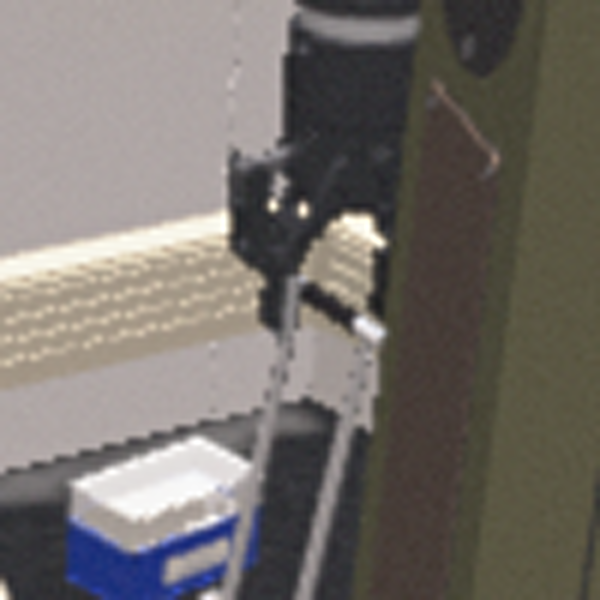

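Emit:
move_arm:
  steps:
    - [[0,0,0,0,0,0],[0,0,0,0,0,0],[0,0,0,0,0,0],[0,0,0,0,0,0],[0,0,0,0,0,0],[0,0,0,0,0,0],[0,0,0,0,0,0]]
  claw: 255
  squeeze: 25

```text
time: 44.78
ee_pos: [570.1, -187.8, 261.6]
tcp_rot: [[-0.996, 0.089, 0.0], [0.089, 0.996, -0.0], [-0.0, -0.0, -1.0]]
contact_force: [-0.0, -1.1, 2.1]
gripper_width: 0.129
```

```bash
python3 -c "
from h import *
s=eyes.read_camera('scene')
cv2.imwrite('pics/s24x.png',cv2.resize(s[70:170,330:430],None,fx=6,fy=6,interpolation=2))
p=status.observe(); R=p['tcp_rot']; print(inS(p['ee_pos']))
"
```

```text
[  41.4 -129.9  261.6]
```

View pics/s24x.png

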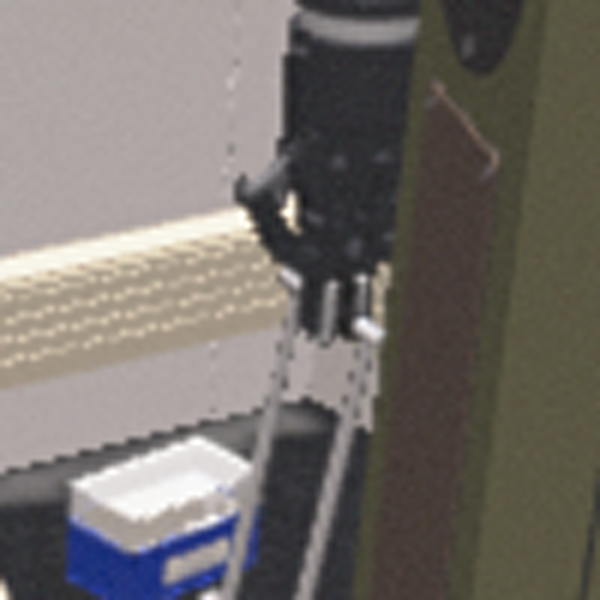

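```bash
python3 -c "
import numpy as np
a0=1.742
f=lambda a,b:(round(205*(np.cos(a)-np.cos(b))/500,3),round(-205*(np.sin(a)-np.sin(b))/500,3))
for a in np.linspace(a0,0.5,19)[1:]: print(round(a,3),f(a,a0))
"
```

```text
1.673 (np.float64(0.028), np.float64(-0.004))
1.604 (np.float64(0.056), np.float64(-0.006))
1.535 (np.float64(0.085), np.float64(-0.006))
1.466 (np.float64(0.113), np.float64(-0.004))
1.397 (np.float64(0.141), np.float64(0.0))
1.328 (np.float64(0.168), np.float64(0.006))
1.259 (np.float64(0.196), np.float64(0.014))
1.19 (np.float64(0.222), np.float64(0.023))
1.121 (np.float64(0.248), np.float64(0.035))
1.052 (np.float64(0.273), np.float64(0.048))
0.983 (np.float64(0.297), np.float64(0.063))
0.914 (np.float64(0.32), np.float64(0.079))
0.845 (np.float64(0.342), np.float64(0.097))
0.776 (np.float64(0.362), np.float64(0.117))
0.707 (np.float64(0.382), np.float64(0.138))
0.638 (np.float64(0.399), np.float64(0.16))
0.569 (np.float64(0.415), np.float64(0.183))
0.5 (np.float64(0.43), np.float64(0.207))
```

Emit:
move_arm:
  steps:
    - [[0.0,0.014,-0.002,0,0,0],[0.0,0.028,-0.004,0,0,0],[0.0,0.056,-0.006,0,0,0],[0.0,0.085,-0.006,0,0,0],[0.0,0.113,-0.004,0,0,0],[0.0,0.141,0.0,0,0,0],[0.0,0.168,0.006,0,0,0],[0.0,0.196,0.014,0,0,0],[0.0,0.222,0.023,0,0,0],[0.0,0.222,0.023,0,0,0]]

```text
time: 46.08
ee_pos: [580.5, -75.4, 249.2]
tcp_rot: [[-0.996, 0.087, 0.001], [0.087, 0.996, 0.001], [-0.001, 0.001, -1.0]]
contact_force: [5.4, 0.1, -0.5]
gripper_width: 0.128
```

```bash
python3 -c "
from h import *
s=eyes.read_camera('scene')
cv2.imwrite('pics/s25x.png',cv2.resize(s[70:220,300:450],None,fx=4,fy=4,interpolation=2))
p=status.observe(); print(inS(p['ee_pos']))
"
```

```text
[ 41.9 -17.3 249.4]
```

View pics/s25x.png

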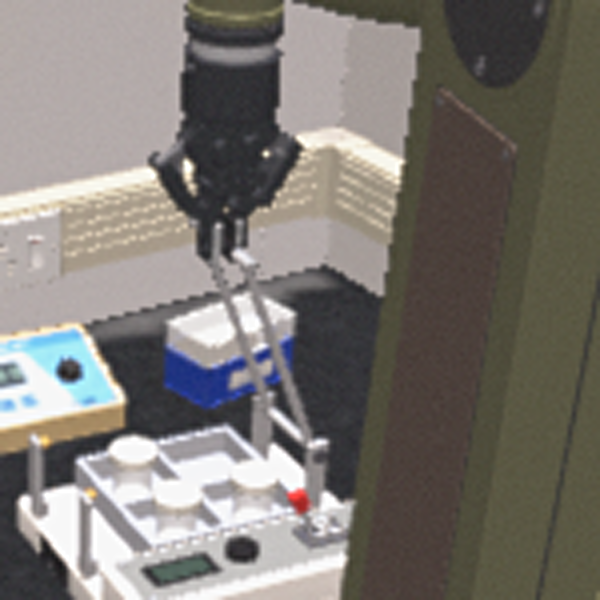

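```bash
python3 -c "
import numpy as np
a0=1.19
f=lambda a,b:(round(205*(np.cos(a)-np.cos(b))/500,3),round(-205*(np.sin(a)-np.sin(b))/500,3))
for a in np.linspace(a0,0.2,15)[1:]: print(round(a,3),f(a,a0))
"
```

```text
1.119 (np.float64(0.027), np.float64(0.012))
1.049 (np.float64(0.052), np.float64(0.025))
0.978 (np.float64(0.077), np.float64(0.041))
0.907 (np.float64(0.1), np.float64(0.058))
0.836 (np.float64(0.122), np.float64(0.076))
0.766 (np.float64(0.143), np.float64(0.096))
0.695 (np.float64(0.163), np.float64(0.118))
0.624 (np.float64(0.18), np.float64(0.141))
0.554 (np.float64(0.196), np.float64(0.165))
0.483 (np.float64(0.211), np.float64(0.19))
0.412 (np.float64(0.223), np.float64(0.216))
0.341 (np.float64(0.234), np.float64(0.243))
0.271 (np.float64(0.243), np.float64(0.271))
0.2 (np.float64(0.249), np.float64(0.299))
```

Emit:
move_arm:
  steps:
    - [[0.001,0.012,0.005,0,0,0],[0.001,0.027,0.012,0,0,0],[0.001,0.052,0.025,0,0,0],[0.001,0.077,0.041,0,0,0],[0.001,0.1,0.058,0,0,0],[0.001,0.122,0.076,0,0,0],[0.001,0.143,0.096,0,0,0],[0.001,0.163,0.118,0,0,0],[0.001,0.18,0.141,0,0,0],[0.001,0.196,0.165,0,0,0],[0.001,0.211,0.19,0,0,0],[0.001,0.223,0.216,0,0,0],[0.001,0.234,0.243,0,0,0],[0.001,0.243,0.271,0,0,0],[0.001,0.249,0.299,0,0,0],[0.001,0.249,0.299,0,0,0]]

```text
time: 48.12
ee_pos: [590.6, 47.0, 99.0]
tcp_rot: [[-0.996, 0.088, 0.0], [0.088, 0.996, -0.001], [-0.0, -0.001, -1.0]]
contact_force: [5.5, -2.8, 0.2]
gripper_width: 0.13
```

```bash
python3 -c "
from h import *
s=eyes.read_camera('scene')
cv2.imwrite('pics/s26x.png',cv2.resize(s[110:260,270:420],None,fx=4,fy=4,interpolation=2))
p=status.observe(); print(inS(p['ee_pos']))
"
```

```text
[ 41.3 105.8  99.4]
```

View pics/s26x.png

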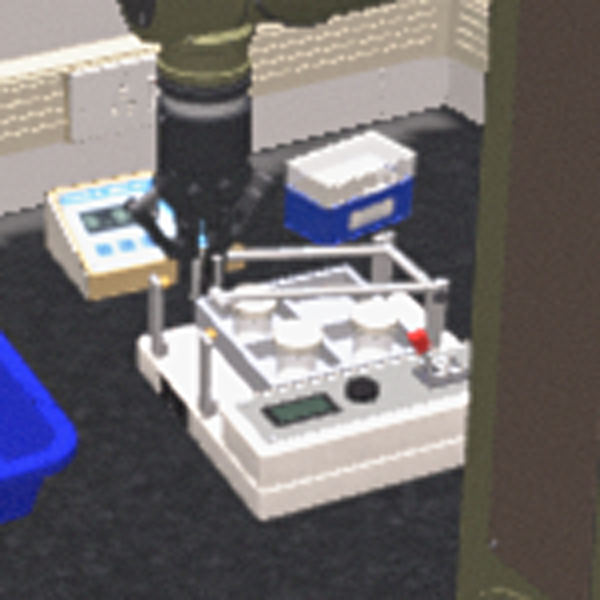

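Emit:
move_arm:
  steps:
    - [[0,0.003,0.02,0,0,0],[0,0.005,0.04,0,0,0],[0,0.007,0.06,0,0,0],[0,0.008,0.07,0,0,0],[0,0.008,0.08,0,0,0],[0,0.008,0.083,0,0,0],[0,0.008,0.083,0,0,0]]

```text
time: 49.05
ee_pos: [590.9, 50.5, 61.6]
tcp_rot: [[-0.996, 0.089, -0.001], [0.089, 0.996, -0.001], [0.001, -0.001, -1.0]]
contact_force: [-5.0, -4.5, 16.7]
gripper_width: 0.127
```

```bash
python3 -c "
from h import *
s=eyes.read_camera('scene')
cv2.imwrite('pics/s27x.png',cv2.resize(s[140:240,290:410],None,fx=6,fy=6,interpolation=2))
p=status.observe(); print(inS(p['ee_pos']))
"
```

```text
[ 41.3 109.2  61.6]
```

View pics/s27x.png

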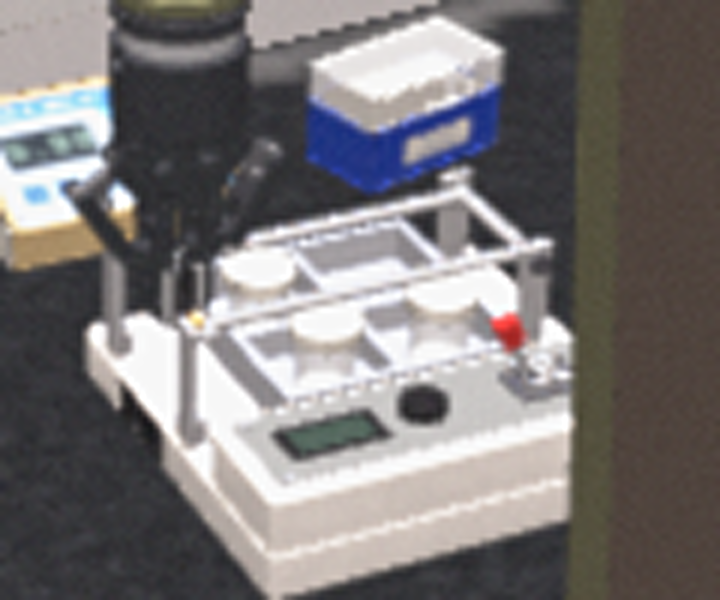

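Emit:
move_arm:
  steps:
    - [[0,0,0.003,0,0,0],[0,0,0.006,0,0,0],[0,0,0.006,0,0,0],[0,0,0.006,0,0,0]]

```text
time: 49.6
ee_pos: [591.2, 50.4, 61.3]
tcp_rot: [[-0.996, 0.089, -0.001], [0.089, 0.996, -0.001], [0.001, -0.001, -1.0]]
contact_force: [-12.4, -4.5, 28.8]
gripper_width: 0.128
```

Emit:
move_arm:
  steps:
    - [[0,0,-0.008,0,0,0],[0,0,-0.01,0,0,0],[0,0,-0.01,0,0,0]]

```text
time: 49.98
ee_pos: [590.7, 50.5, 61.8]
tcp_rot: [[-0.996, 0.089, -0.001], [0.089, 0.996, -0.001], [0.0, -0.001, -1.0]]
contact_force: [-0.2, -4.1, 8.9]
gripper_width: 0.127
```

Emit:
move_arm:
  steps:
    - [[0,0,0,0,0,0],[0,0,0,0,0,0],[0,0,0,0,0,0],[0,0,-0.04,0,0,0],[0,0,-0.1,0,0,0],[0,0,-0.2,0,0,0],[0,0,-0.3,0,0,0],[0,0,-0.3,0,0,0],[0,0,-0.3,0,0,0]]
  claw: 140

```text
time: 51.1
ee_pos: [590.8, 50.9, 211.6]
tcp_rot: [[-0.996, 0.089, 0.001], [0.089, 0.996, 0.0], [-0.001, 0.0, -1.0]]
contact_force: [-0.2, -0.1, -0.9]
gripper_width: 0.451
```

```bash
python3 -c "
from h import *
s=eyes.read_camera('scene');t=eyes.read_camera('top');cv2.imwrite('pics/t28.png',t);cv2.imwrite('pics/s28.png',s)
cv2.imwrite('pics/s28x.png',cv2.resize(s[140:240,290:410],None,fx=6,fy=6,interpolation=2))
for a in (0,.03,.1): print(a,[((proj('scene',S(x,-95+205*np.cos(a),102+205*np.sin(a)))-[290,140])*6).round(0) for x in (4,40,76)])
"
```

```text
0 [array([205., 326.]), array([177., 295.]), array([150., 265.])]
0.03 [array([205., 316.]), array([177., 285.]), array([150., 256.])]
0.1 [array([207., 293.]), array([179., 263.]), array([151., 233.])]
```

View pics/s28x.png

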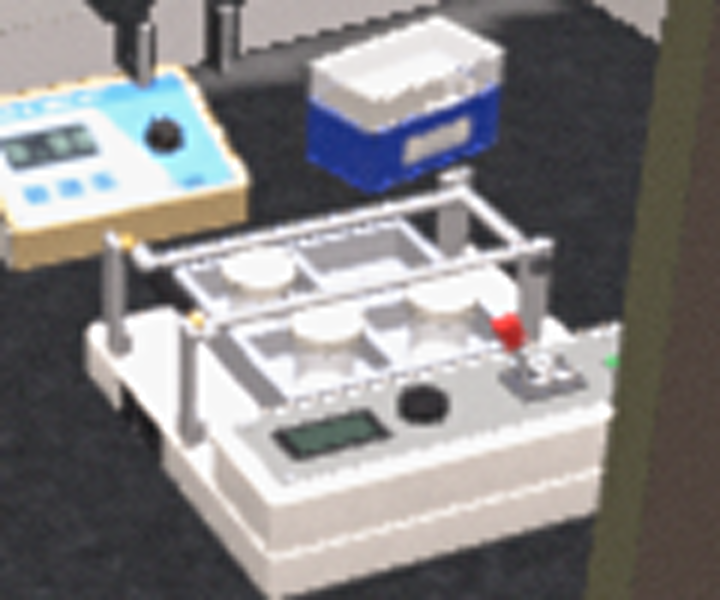

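```bash
python3 -c "
from h import *
for y in (-95,-50,0,50,110): print(y,[((proj('scene',S(x,y,102))-[290,140])*6).round(0) for x in (4,76)],[((proj('scene',S(x,y,102+.03*(y+95)))-[290,140])*6).round(0) for x in (4,76)])
print([((proj('scene',S(x,125,116))-[290,140])*6).round(0) for x in (-10,90)],[((proj('scene',S(x,-95,113))-[290,140])*6).round(0) for x in (-6,86)])
s=cv2.imread('pics/s28.png')
cv2.imwrite('pics/s28y.png',cv2.resize(s[172:202,300:385],None,fx=9,fy=9,interpolation=2))
"
```

```text
-95 [array([527., 249.]), array([463., 193.])] [array([527., 249.]), array([463., 193.])]
-50 [array([459., 265.]), array([397., 209.])] [array([459., 263.]), array([397., 206.])]
0 [array([382., 284.]), array([322., 226.])] [array([382., 279.]), array([322., 221.])]
50 [array([302., 303.]), array([245., 243.])] [array([303., 296.]), array([245., 237.])]
110 [array([205., 326.]), array([150., 265.])] [array([205., 316.]), array([150., 256.])]
[array([191., 322.]), array([115., 238.])] [array([538., 240.]), array([456., 170.])]
```

View pics/s28y.png

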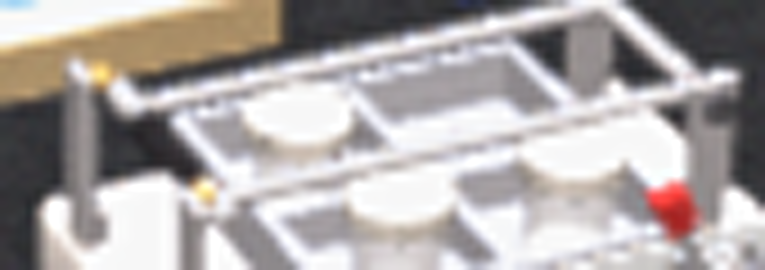

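```bash
python3 -c "
from h import *
def red(im,roi):
    h=cv2.cvtColor(im,cv2.COLOR_BGR2HSV); m=((h[...,0]<8)|(h[...,0]>172))&(h[...,1]>110)&(h[...,2]>80)
    k=np.zeros_like(m);k[roi]=m[roi];return blobs(k,4)
print(red(cv2.imread('pics/t28.png'),np.s_[210:235,340:370]),red(cv2.imread('pics/s28.png'),np.s_[185:205,365:390]))
go(S(-82,-29,190)); go(S(-82,-29,71))
"
```

```text
[([351.5, 221.2], 10, [350, 220, 4, 3])] [([374.36, 194.64], 22, [372, 192, 5, 6])]
[0.2439, -0.2775, 0.0395, -0.0007, -0.0006, 0.4995] rows>= 10 target [456.  -76.5 190. ]
[0.2433, -0.2775, 0.2775, -0.0007, -0.0006, 0.4995] rows>= 10 target [456.  -76.5  71. ]
```

Emit:
move_arm:
  steps:
    - [[0,0,0.02,0,0,0.1],[0.05,-0.06,0.04,0,0,0.2],[0.15,-0.15,0.04,0,0,0.3],[0.244,-0.24,0.04,0,0,0.4],[0.244,-0.277,0.04,0,0,0.5],[0.244,-0.277,0.04,0,0,0.5],[0.244,-0.277,0.04,0,0,0.5],[0.244,-0.277,0.04,0,0,0.5],[0.244,-0.277,0.12,0,0,0.5],[0.244,-0.277,0.18,0,0,0.5],[0.244,-0.277,0.18,0,0,0.5],[0.244,-0.277,0.18,0,0,0.5]]

```text
time: 52.7
ee_pos: [457.2, -76.4, 121.3]
tcp_rot: [[0.089, 0.996, -0.0], [0.996, -0.089, 0.0], [-0.0, -0.0, -1.0]]
contact_force: [0.4, 1.2, -0.7]
gripper_width: 0.45
```

```bash
python3 -c "
from h import *
go(S(-82,-29,71))
s=eyes.read_camera('scene')
cv2.imwrite('pics/s29x.png',cv2.resize(s[140:240,310:430],None,fx=6,fy=6,interpolation=2))
cv2.imwrite('pics/t29x.png',cv2.resize(eyes.read_camera('top')[150:250,300:420],None,fx=5,fy=5,interpolation=2))"
```

```text
[-0.0006, -0.0024, 0.1006, -0.0, 0.0, -0.0005] rows>= 2 target [456.  -76.5  71. ]
```

View pics/s29x.png

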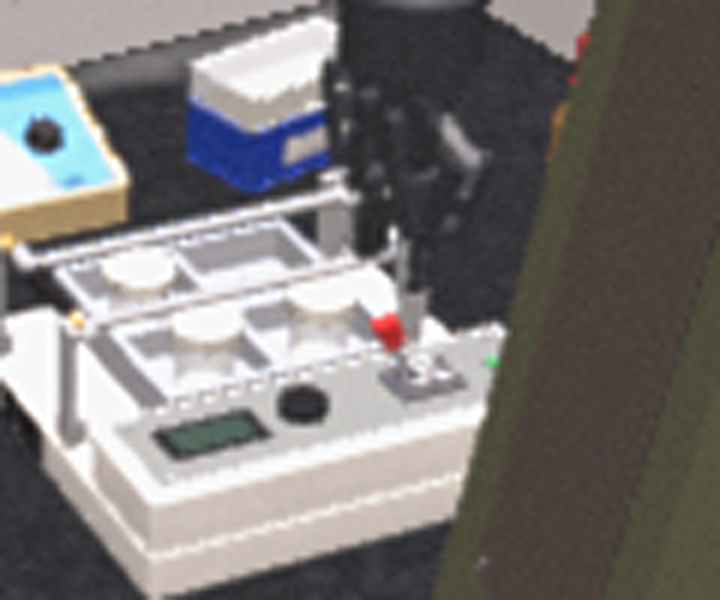

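View pics/t29x.png

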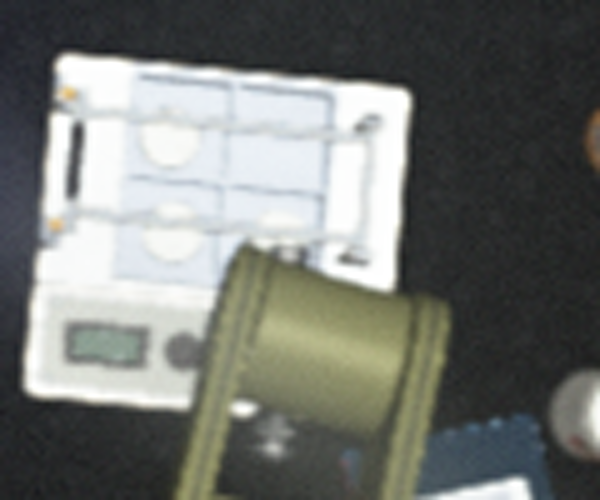

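Emit:
move_arm:
  steps:
    - [[0,-0.001,0.04,0,0,0],[0,-0.001,0.07,0,0,0],[0,-0.001,0.09,0,0,0],[0,-0.001,0.1,0,0,0],[0,-0.001,0.1,0,0,0]]

```text
time: 53.42
ee_pos: [456.4, -76.2, 70.7]
tcp_rot: [[0.089, 0.996, -0.0], [0.996, -0.089, 0.0], [0.0, -0.0, -1.0]]
contact_force: [-0.0, -0.3, 1.1]
gripper_width: 0.449
```

```bash
python3 -c "
from h import *
go(S(-82,-29,71))
s=eyes.read_camera('scene')
cv2.imwrite('pics/s30x.png',cv2.resize(s[165:225,345:405],None,fx=10,fy=10,interpolation=2))"
```

```text
[-0.0007, -0.0009, -0.0006, -0.0001, -0.0, -0.0005] rows>= 2 target [456.  -76.5  71. ]
```

View pics/s30x.png

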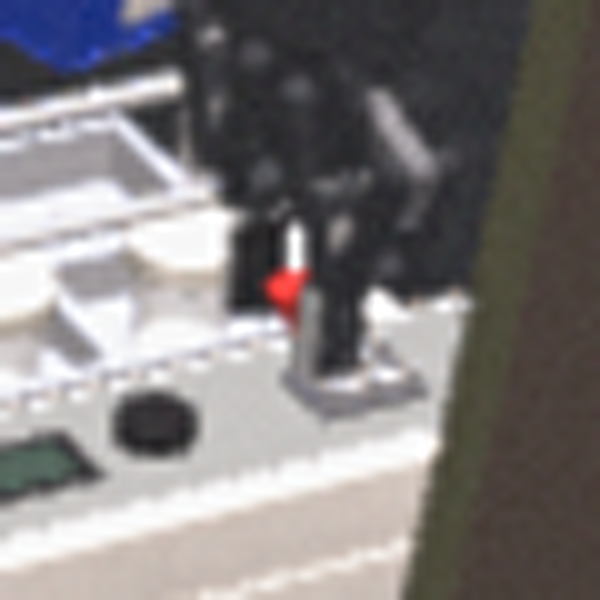

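Emit:
move_arm:
  steps:
    - [[0,0,0,0,0,0],[0,0,0,0,0,0],[0,0,0,0,0,0],[0,0,0,0,0,0],[0,0,0,0,0,0],[0,0,0,0,0,0]]
  claw: 255
  squeeze: 60

```text
time: 54.22
ee_pos: [455.4, -76.1, 71.6]
tcp_rot: [[0.089, 0.996, -0.003], [0.996, -0.089, 0.0], [0.0, -0.003, -1.0]]
contact_force: [-6.2, 0.6, 7.0]
gripper_width: 0.131
```

```bash
python3 -c "
from h import *
s=eyes.read_camera('scene');p=status.observe();print(inS(p['ee_pos']))
cv2.imwrite('pics/s31x.png',cv2.resize(s[165:225,345:405],None,fx=10,fy=10,interpolation=2))"
```

```text
[-82.6 -28.6  71.6]
```

View pics/s31x.png

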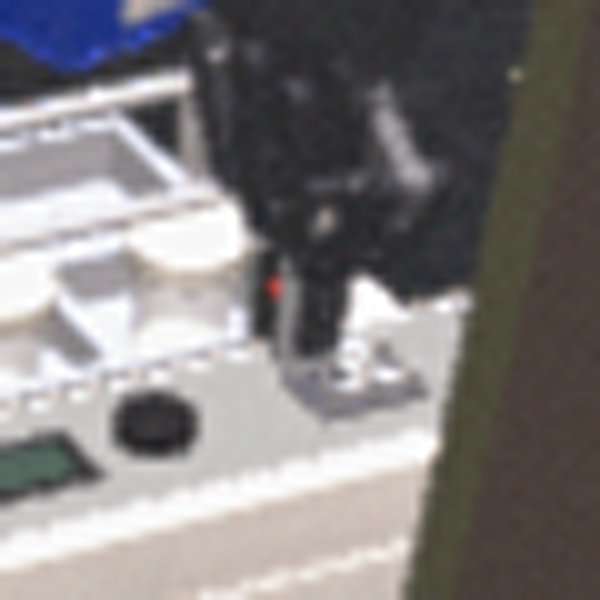

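Emit:
move_arm:
  steps:
    - [[0.003,0,-0.006,0,0,0],[0.006,0,-0.012,0,0,0],[0.009,0,-0.018,0,0,0],[0.012,0,-0.024,0,0,0],[0.014,0,-0.029,0,0,0],[0.014,0,-0.029,0,0,0],[0.014,0,-0.029,0,0,0]]
  squeeze: 80

```text
time: 55.15
ee_pos: [455.4, -70.8, 82.7]
tcp_rot: [[0.088, 0.996, -0.003], [0.996, -0.088, -0.004], [-0.004, -0.003, -1.0]]
contact_force: [0.7, -8.9, -12.5]
gripper_width: 0.119
```

```bash
python3 -c "
from h import *
s=eyes.read_camera('scene');p=status.observe();print(inS(p['ee_pos']))
cv2.imwrite('pics/s32x.png',cv2.resize(s[165:225,345:405],None,fx=10,fy=10,interpolation=2))"
```

```text
[-83.1 -23.3  82.7]
```

View pics/s32x.png

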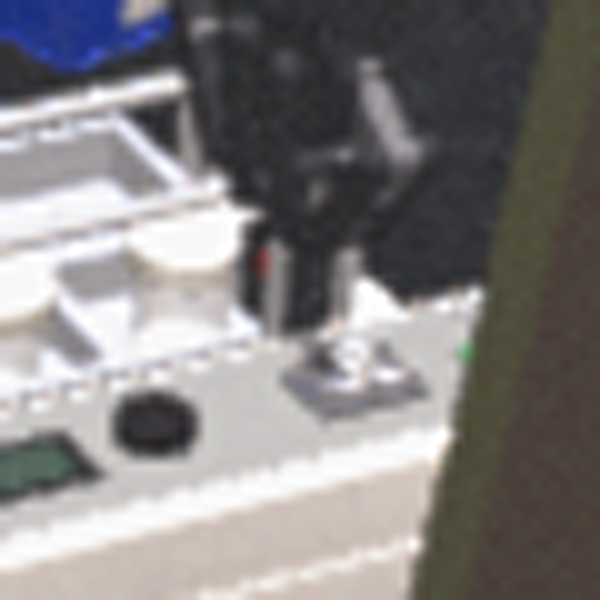

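Emit:
move_arm:
  steps:
    - [[-0.0065,0,-0.003,0,0,0],[-0.0134,0,-0.0057,0,0,0],[-0.0205,0,-0.008,0,0,0],[-0.0274,0,-0.01,0,0,0],[-0.0345,0,-0.0117,0,0,0],[-0.0417,0,-0.0129,0,0,0],[-0.049,0,-0.0138,0,0,0],[-0.0562,0,-0.0144,0,0,0],[-0.0562,0,-0.0144,0,0,0]]
  squeeze: 60

```text
time: 56.32
ee_pos: [453.5, -96.5, 92.8]
tcp_rot: [[0.089, 0.996, -0.003], [0.996, -0.089, 0.002], [0.002, -0.003, -1.0]]
contact_force: [-5.1, 5.2, -14.1]
gripper_width: 0.12
```

```bash
python3 -c "
from h import *
s=eyes.read_camera('scene');p=status.observe();print(inS(p['ee_pos']))
cv2.imwrite('pics/s33x.png',cv2.resize(s[165:225,345:405],None,fx=10,fy=10,interpolation=2))"
```

```text
[-82.7 -49.1  92.8]
```

View pics/s33x.png

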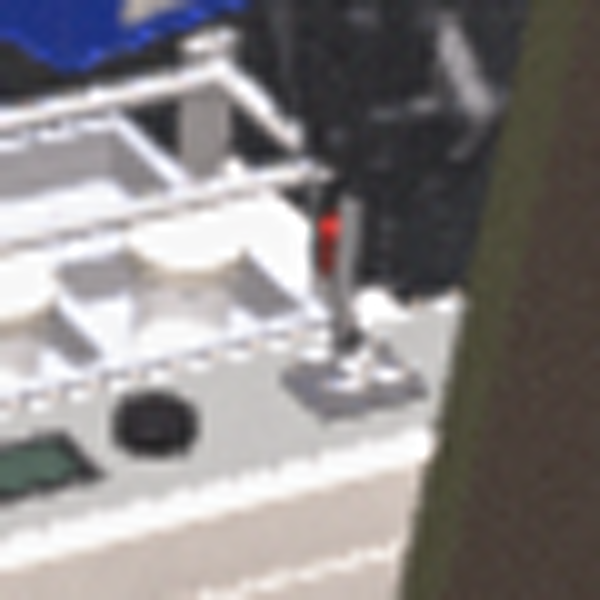

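Emit:
move_arm:
  steps:
    - [[-0.0073,0,-0.001,0,0,0],[-0.0146,0,-0.001,0,0,0],[-0.0218,0,-0.001,0,0,0],[-0.0291,0,-0.0005,0,0,0],[-0.0363,0,0.001,0,0,0],[-0.0434,0,0.0025,0,0,0],[-0.0505,0,0.0045,0,0,0],[-0.0574,0,0.0067,0,0,0],[-0.0574,0,0.0067,0,0,0]]

```text
time: 57.5
ee_pos: [451.0, -125.1, 90.3]
tcp_rot: [[0.088, 0.996, -0.003], [0.996, -0.088, 0.002], [0.002, -0.004, -1.0]]
contact_force: [-7.6, 7.0, -8.2]
gripper_width: 0.122
```

```bash
python3 -c "
from h import *
s=eyes.read_camera('scene');p=status.observe();print(inS(p['ee_pos']))
cv2.imwrite('pics/s34x.png',cv2.resize(s[165:225,345:405],None,fx=10,fy=10,interpolation=2))"
```

```text
[-82.7 -77.8  90.3]
```

View pics/s34x.png

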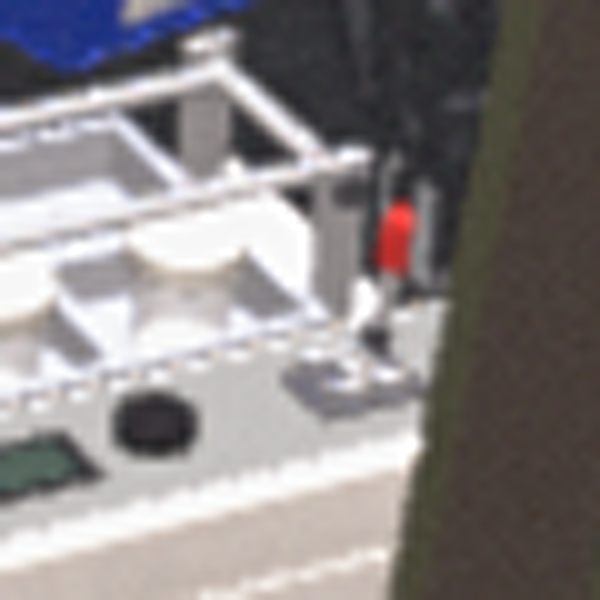

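Emit:
move_arm:
  steps:
    - [[-0.004,0,-0.0005,0,0,0],[-0.0075,0,0.0005,0,0,0],[-0.011,0,0.002,0,0,0],[-0.0145,0,0.003,0,0,0],[-0.018,0,0.005,0,0,0],[-0.021,0,0.0065,0,0,0],[-0.021,0,0.0065,0,0,0],[-0.021,0,0.0065,0,0,0]]

```text
time: 58.55
ee_pos: [450.3, -135.0, 87.3]
tcp_rot: [[0.088, 0.996, -0.003], [0.996, -0.088, 0.003], [0.003, -0.003, -1.0]]
contact_force: [-8.4, 9.4, -6.7]
gripper_width: 0.115
```

```bash
python3 -c "
from h import *
s=eyes.read_camera('scene');p=status.observe();print(inS(p['ee_pos']))
cv2.imwrite('pics/s35x.png',cv2.resize(s[165:225,345:405],None,fx=10,fy=10,interpolation=2))"
```

```text
[-82.5 -87.7  87.3]
```

View pics/s35x.png

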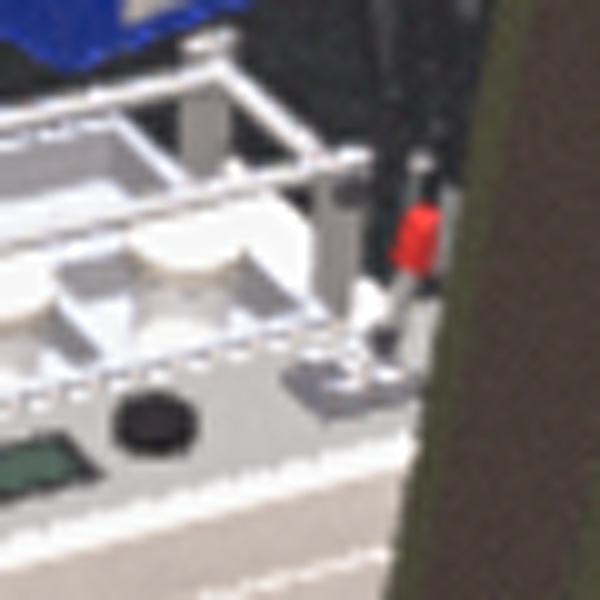

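Emit:
move_arm:
  steps:
    - [[-0.004,0,0.0,0,0,0],[-0.008,0,0.001,0,0,0],[-0.008,0,0.001,0,0,0]]

```text
time: 58.98
ee_pos: [450.0, -139.3, 86.8]
tcp_rot: [[0.089, 0.996, -0.003], [0.996, -0.089, 0.003], [0.002, -0.003, -1.0]]
contact_force: [-6.3, 8.5, -8.0]
gripper_width: 0.117
```

```bash
python3 -c "
from h import *
p=status.observe();print(inS(p['ee_pos']),p['contact_force'])"
```

```text
[-82.5 -92.1  86.8] [-6.34684443  8.53824275 -7.99674116]
```

```bash
python3 -c "
from h import *
s=eyes.read_camera('scene')
cv2.imwrite('pics/s36x.png',cv2.resize(s[165:225,345:405],None,fx=10,fy=10,interpolation=2))
for th in (.35,.4,.45):
  for r in (57,69): print(th,r,((proj('scene',S(-82,-53.8-r*np.sin(th),62.4+r*np.cos(th)))-[345,165])*10).round(0))"
```

```text
0.35 57 [412. 262.]
0.35 69 [426. 230.]
0.4 57 [419. 263.]
0.4 69 [434. 231.]
0.45 57 [426. 264.]
0.45 69 [442. 233.]
```

View pics/s36x.png

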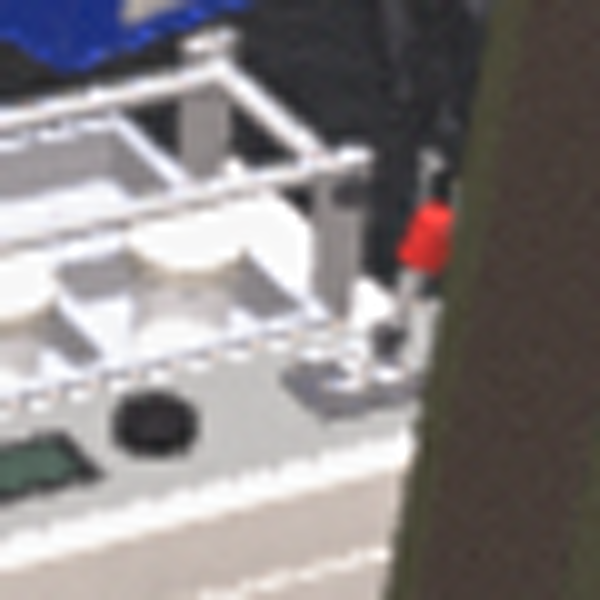

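Emit:
move_arm:
  steps:
    - [[0,0,0,0,0,0],[-0.003,0,0.001,0,0,0],[-0.006,0,0.002,0,0,0],[-0.009,0,0.003,0,0,0],[-0.009,0,0.003,0,0,0]]
  squeeze: 110

```text
time: 59.65
ee_pos: [449.7, -143.1, 85.4]
tcp_rot: [[0.089, 0.996, -0.003], [0.996, -0.089, 0.004], [0.004, -0.003, -1.0]]
contact_force: [-7.7, 11.4, -5.9]
gripper_width: 0.097
```

```bash
python3 -c "
from h import *
p=status.observe();print(inS(p['ee_pos']),p['contact_force'])
s=eyes.read_camera('scene')
cv2.imwrite('pics/s37x.png',cv2.resize(s[165:225,345:405],None,fx=10,fy=10,interpolation=2))"
```

```text
[-82.5 -95.9  85.4] [-7.67174191 11.40458735 -5.92807511]
```

View pics/s37x.png

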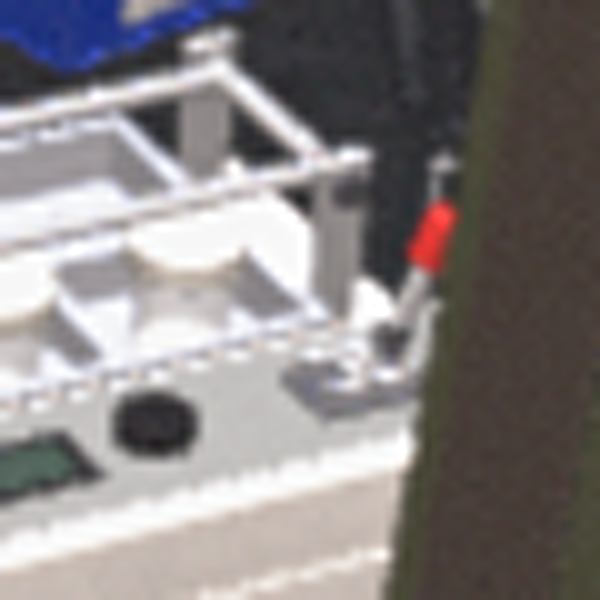

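```bash
python3 -c "
from h import *
for th in (.3,.35,.4,.45,.5):
  for r in (69,66):
    o=[]
    for a,b in ((-11,7),(11,7),(11,-7)):
      o.append(((proj('scene',S(-88,-53.8-(r+a)*np.sin(th)+b*np.cos(th),62.4+(r+a)*np.cos(th)+b*np.sin(th)))-[345,165])*10).round(0).tolist())
    print(th,r,o)
th=-.45;r=57
for a,b in ((-11,7),(11,7),(11,-7),(-11,-7)): print(((proj('scene',S(-88,-53.8-(r+a)*np.sin(th)+b*np.cos(th),62.4+(r+a)*np.cos(th)+b*np.sin(th)))-[290,140])*6).round(0).tolist())
"
```

```text
0.3 69 [[400.0, 266.0], [423.0, 206.0], [457.0, 209.0]]
0.3 66 [[397.0, 274.0], [419.0, 215.0], [453.0, 217.0]]
0.35 69 [[407.0, 266.0], [433.0, 206.0], [466.0, 211.0]]
0.35 66 [[404.0, 274.0], [429.0, 214.0], [462.0, 219.0]]
0.4 69 [[414.0, 266.0], [442.0, 207.0], [474.0, 213.0]]
0.4 66 [[410.0, 274.0], [439.0, 215.0], [471.0, 221.0]]
0.45 69 [[421.0, 267.0], [452.0, 208.0], [483.0, 216.0]]
0.45 66 [[417.0, 275.0], [448.0, 216.0], [479.0, 224.0]]
0.5 69 [[428.0, 267.0], [461.0, 210.0], [491.0, 219.0]]
0.5 66 [[424.0, 275.0], [457.0, 217.0], [487.0, 227.0]]
[509.0, 355.0]
[496.0, 327.0]
[517.0, 312.0]
[530.0, 340.0]
```

Emit:
move_arm:
  steps:
    - [[-0.003,0,0.001,0,0,0],[-0.006,0,0.002,0,0,0],[-0.01,0,0.003,0,0,0],[-0.01,0,0.003,0,0,0]]

```text
time: 60.2
ee_pos: [449.6, -145.6, 84.4]
tcp_rot: [[0.089, 0.996, -0.002], [0.996, -0.089, 0.01], [0.01, -0.003, -1.0]]
contact_force: [-7.8, 19.8, -1.6]
gripper_width: 0.096
```

```bash
python3 -c "
from h import *
p=status.observe();print(inS(p['ee_pos']),p['contact_force'])
s=eyes.read_camera('scene')
cv2.imwrite('pics/s38x.png',cv2.resize(s[165:225,345:405],None,fx=10,fy=10,interpolation=2))"
```

```text
[-82.3 -98.4  84.4] [-7.79998583 19.83798147 -1.55270004]
```

View pics/s38x.png

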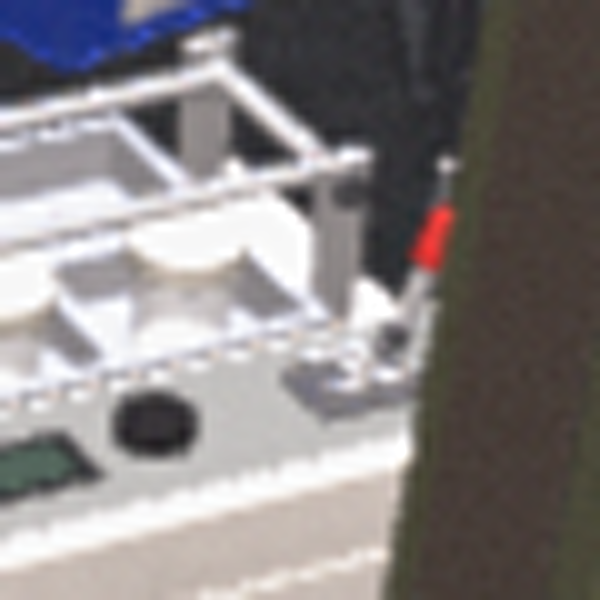

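Emit:
move_arm:
  steps:
    - [[0,0,0,0,0,0],[0,0,0,0,0,0],[0,0,0,0,0,0],[0,0,0,0,0,0],[0,0,0,0,0,0]]
  claw: 130

```text
time: 60.88
ee_pos: [450.2, -150.1, 82.8]
tcp_rot: [[0.089, 0.996, 0.001], [0.996, -0.089, -0.001], [-0.0, 0.001, -1.0]]
contact_force: [-0.3, -0.6, 0.4]
gripper_width: 0.49
```

```bash
python3 -c "
from h import *
p=status.observe();print(inS(p['ee_pos']),p['contact_force'])
s=eyes.read_camera('scene')
cv2.imwrite('pics/s39x.png',cv2.resize(s[165:225,345:405],None,fx=10,fy=10,interpolation=2))"
```

```text
[ -81.3 -102.8   82.8] [-0.28494016 -0.57864027  0.42313328]
```

View pics/s39x.png

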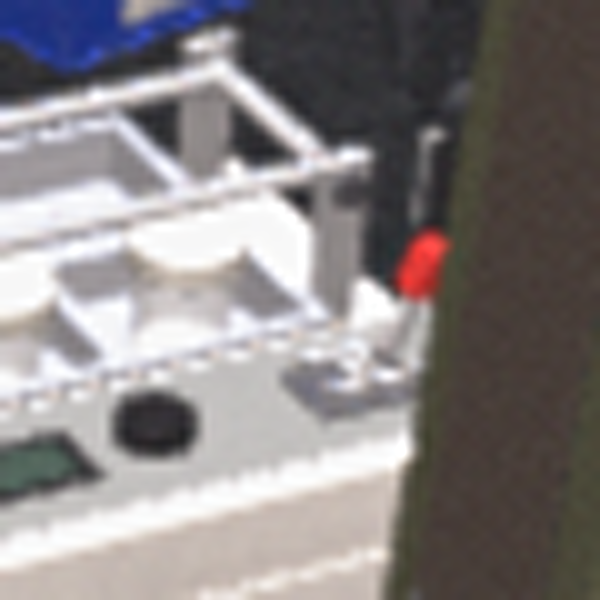

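Emit:
move_arm:
  steps:
    - [[0,0,-0.05,0,0,0],[0,0,-0.15,0,0,0],[0,0,-0.3,0,0,0],[0,0,-0.35,0,0,0],[0.1,0,-0.35,0,0,0],[0.2,0,-0.35,0,0,0],[0.3,0,-0.35,0,0,0],[0.42,0,-0.35,0,0,0],[0.54,0,-0.35,0,0,0],[0.66,0,-0.35,0,0,0],[0.78,0,-0.35,0,0,0],[0.78,0,-0.35,0,0,0],[0.78,0,-0.35,0,0,0]]

```text
time: 62.55
ee_pos: [484.4, 238.6, 257.0]
tcp_rot: [[0.088, 0.996, -0.001], [0.996, -0.088, -0.001], [-0.001, -0.001, -1.0]]
contact_force: [-0.6, -0.6, -1.4]
gripper_width: 0.493
```

```bash
python3 -c "
from h import *
s=eyes.read_camera('scene');t=eyes.read_camera('top');cv2.imwrite('pics/s40.png',s);cv2.imwrite('pics/t40.png',t)
cv2.imwrite('pics/s40x.png',cv2.resize(s[150:250,290:410],None,fx=6.5,fy=6,interpolation=2))
cv2.imwrite('pics/t40x.png',cv2.resize(t[150:250,290:410],None,fx=6.5,fy=6,interpolation=2))
def red(im,roi):
    h=cv2.cvtColor(im,cv2.COLOR_BGR2HSV); m=((h[...,0]<8)|(h[...,0]>172))&(h[...,1]>110)&(h[...,2]>80)
    k=np.zeros_like(m);k[roi]=m[roi];return blobs(k,4)
a=red(t,np.s_[210:240,340:380]);b=red(s,np.s_[180:210,365:400]);print(a,b)
if a and b: k=tri(a[0][0],b[0][0]);print(inS(k[0]),k[1])
print('expected ON', S(-82,-53.8-24.8,113.7), [-82,-78.6,113.7]); print(status.observe()['time'])
"
```

```text
[([365.91, 222.82], 11, [364, 222, 5, 3])] [([387.34, 191.13], 38, [384, 188, 8, 7])]
[-83.3 -77.8 115.8] 1.8906147443496364
expected ON [ 451.66159338 -125.95413236  113.7       ] [-82, -78.6, 113.7]
62.65
```

View pics/s40x.png

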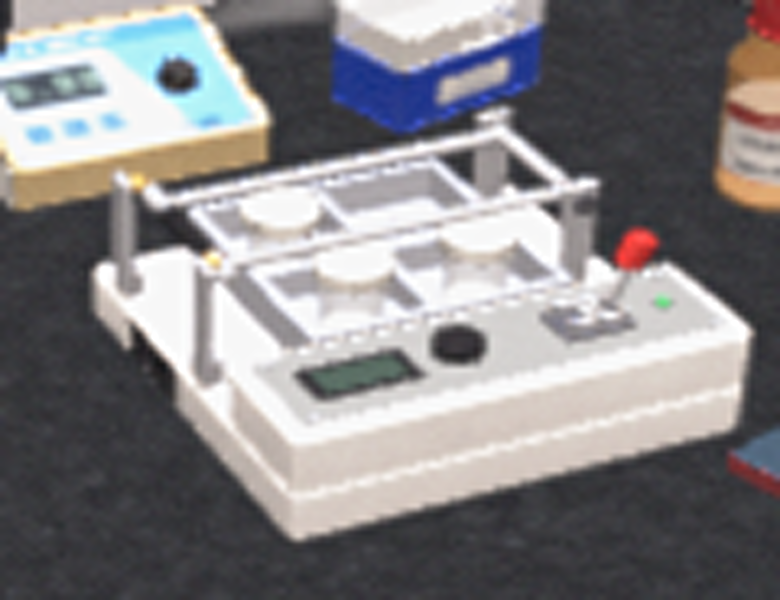

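View pics/t40x.png

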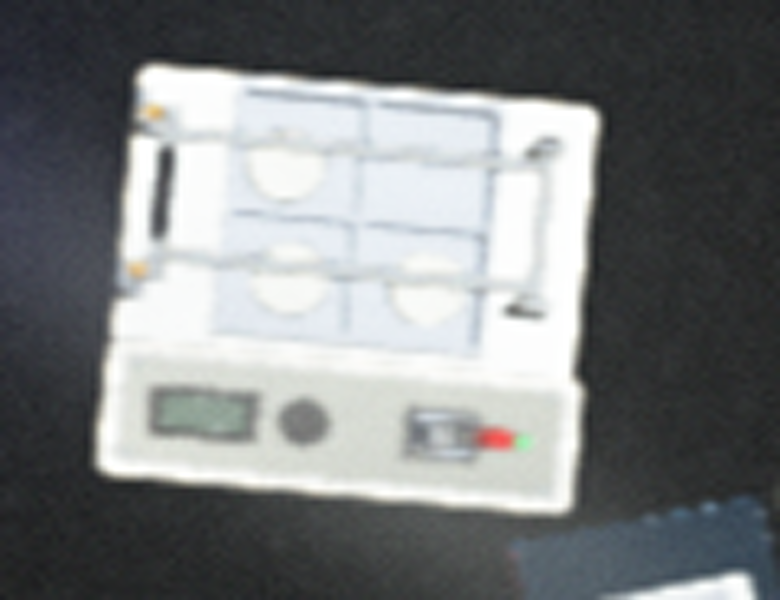

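View pics/s40.png

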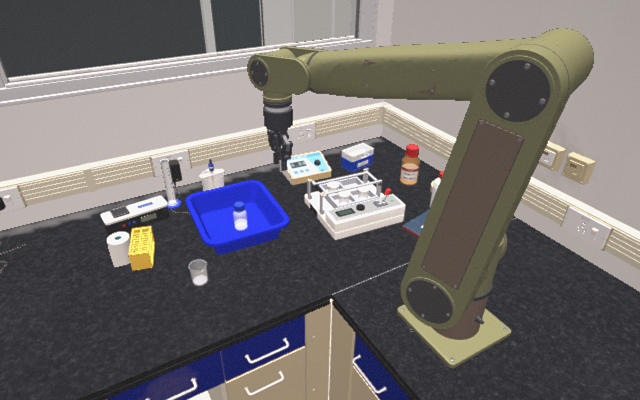

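```bash
python3 -c "
from h import *
print(job.finish_job(), status.observe()['time'])"
```

```text
the job is handed in; nothing more can be done
the job is handed in; nothing more can be done
```

The job is handed in at about 62.7 s. All the steps were carried out in the required order, and my last camera checks agree with the goal. No verdict was reported.

- **Bottle:** it stands upright in the blue tray. I gripped it by the cap because the reported tool height was off. It tilted about 8° on the way over, and I corrected that before releasing it.
- **Pots:** only three pots were on the bench. All three stand upright in separate compartments.
- **Bail:** I swung it over by its grip bar until it would go no further, even with about 29 N of push. From the pictures I estimate its angle at 0.00–0.01 rad, but I had no direct reading of it.
- **Toggle:** I pulled it out to its stop, flipped it and let it go. The knob slipped partly in the grip near the end, so I squeezed harder and pushed on to the stop. The last pictures put it at about 0.87 rad (0.78 needed). They also put it about 58.5 mm from its pivot, against 57 mm when fully in, so it has sprung back within measuring error.
- **Disagreement found:** the reported tool height was about 25.5 mm lower than the true fingertip height. I found this when a first grasp closed above a pot lid and confirmed it by touching the bench, then allowed for it in every later move.

The wash bottle, tape and beaker were not approached at any point. I did not measure their positions at the end. The gripper was clear of everything when I handed in.

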